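Slide a small carton under the sprung hold-down flap of the taping jig

TASK

Get the small carton ready for taping: with one fingertip lift the near lip of the jig's spring-closed hold-down flap and hold it up, and with the other finger push the carton along the deck under the flap until it stands square against the end stop. The flap must stay clear of the carton until the carton has reached the stop; then let it down so that it clamps the carton, and take the hand away. Only push the carton, never pick it up, and leave the other things on the bench where they are.

Things in the scene. Friction and masses are not known exactly. Their poses are not given: they have to be found in the camera images.
- jig: the taping jig, a grey base plate fixed on the bench, elsewhere in every run. Axes: x across it, away from the worker; y along the push line, towards the infeed end at the robot's left (the carton is pushed to -y); z up. Origin: on the bench top, at the flap's infeed-side end (y=0), 4 mm in front of the closed flap's bend line. Plate: x -25 to 153, y -230 to 115 mm; its top, the deck, at z 12
- infeed_end (a point): point on the deck under the flap's infeed-side end, jig x 20, y 0, z 12 mm, on the carton's line. A rear fence guides the carton along here: jig x 58 to 62, y -44 to 111, top at z 36. In front of the carton's line (x below -18) the deck is bare along its whole length
- stop_face (a point): point at the foot of the end stop's face, jig x 20, y -44, z 12 mm. The stop is a steel block, jig x -12 to 60, y -56 to -44, top at z 28. Beyond it, at jig x 64 to 144, y -133 to -257, a tape reel on an arm rises to z 154
- flap (a joint): hinge angle of the flap (rad). 0 = closed, sloping down 0.11 towards the worker; grows as its near lip rises, to 1.3. Spring and weight close it: about 4 N upwards at the lip opens it, rising slowly with the angle; let go, it snaps shut. At 0.11 it lies level, flat on a 32 mm high carton; above about 0.25 the carton passes under it freely
- flap_edge (a point): point on the flap's underside at its near bend line, mid-length (jig y -65); moves with the flap. Closed: jig x 4, z 32 mm, 20 mm above the deck and lower than the carton's top; the gap below is open to the front. From the bend a lip 15 mm wide turns up by 38 deg towards the worker
- flap_pin (a point): middle of the hinge pin, along jig y at jig x 115, z 45.5 mm. The flap is a 3 mm steel plate, jig y 0 to -130, reaching 112 mm from pin to bend line, with a slot 19 x 110 mm for taping, 10 to 29 mm behind the bend. Three hinge brackets at jig x 109 to 129 rise to z 52
- carton: small closed carton, 64 (x) x 45 (y, push direction) x 32 mm (z), 70 to 190 g, standing on the deck beside the flap's infeed end, within 6 deg of square to the jig. Origin: centre of its underside. At the start its leading face is 8 to 20 mm before the flap's end and its centre at jig x 17 to 23 mm; against the end stop its centre is at jig y -21.5
- figure_bronze: bystander: dark statuette 125 mm high, foot 38 mm across; origin under its foot
- figure_pale: bystander: terracotta statuette 105 mm high, foot 38 mm across; origin under its foot
- plinth: bystander: dark wooden plinth 60 x 60 x 28 mm; origin under its centre
- tape_roll: bystander: thin roll of clear tape lying flat, 90 mm across, 24 mm high; origin under its centre
- tall_carton: bystander: taller carton 70 x 50 mm, 75 mm high; origin under its centre
- marker: bystander: grey marker pen, 130 mm long, 15 mm thick, lying along its x; origin under its middle
- core: bystander: small upright cardboard tape core, 28 mm across, 30 mm high, on the far (-y) end of the jig's deck; origin under its centre
Mind the look-alikes: they are no part of the job. Leave any red look-alike of the carton alone.

How it is judged:
By the outcome, as a careful person would: the job done as asked, in the order asked, and still so for the second after the job is handed in, with the robot touching nothing.
It also fails if it takes over 48 s, if anything falls off the work surface, if the arm or the gripper's body presses on something with over 40 N, if the wrist force passes 120 N, or if a joint passes its speed limit or range.

ROBOT

A 6-joint arm with a two-finger parallel gripper is mounted at the origin on the work surface. World frame = base frame: x ahead of the robot, y to its left, z up, the work surface at z = 0. Lengths are in mm, angles in rad, forces in N, time in s.
With the tool pointing down it reaches from about 350 to 775 mm from the base axis. Payload 5.5 kg.
Tool frame: the origin (TCP) lies where the fingers leave the gripper's body, on its centre line; the fingertips stand 73 mm ahead of it and the grasp point (between the pads) lies 54 mm ahead of it; z points along the fingers, x is the direction in which the jaws open and shut, and the axes are right-handed (so a half turn about z gives the same grasp; the last joint's range is limited). The gripper opens to 85 mm and grips with 20 to 120 N. Pads are 22 mm wide; open, the fingers measure 114 mm over their backs; the gripper's body (76 mm by 85 mm) begins 54 mm behind the grasp point. The pads swing forward as they close: fully open they stand 13 mm farther back than shut.
Start: joints at [1.12, 0.313, 0.046, 1.304, 0, 1.431], TCP at [175.869, 547.48, 303.923] pointing down, gripper open.
Joint ranges: [-2.76, 2.76], [-0.86, 1.69], [-1.03, 1.26], [-2.2, 2.34], [-1.47, 1.5], [-3.14, 3.14]. Speed limits (rad/s): [2.57, 2.57, 3.14, 3.14, 3.14, 3.14].

INTERFACE

Orientations are given as a unit quaternion [w, x, y, z].
In Python, from station import ctrl gives the robot as it stands.
- The arm moves only by the tool move_arm, never from a script. Its argument "rows" is a list of rows, each a list of 3 entries, a list of its own where there are three numbers: the shift along the tool's x, y, z in units of 50 cm (1.0 is 50 cm), then the turn, a rotation vector about the tool's x, y, z in units of pi/4 rad (1.0 is pi/4 rad), then the closure, from 0 (fully open) to 1 (shut). A call has 1 to 12 rows; each row is the pose to reach, as a shift and turn from the pose commanded when the call began, along the tool's axes at that moment; what a row does not reach only later rows make up. A row lasts 1/12 s, in which the tool goes at most 41.7 mm and 7.16 degrees, less where a joint would pass 70% of its speed; a pose out of reach is approached as far as the arm can. A call with a number of a shift or a turn outside -1 to 1 is refused whole. A call with a gripper value outside its range is refused whole. The fingers move at their own pace and stop on an object; "grip_force" is the grip in N (left out, the last holds). Time passes only in rows, so rows that repeat a pose let the fingers close. It gives the time, the measured TCP pose, the force and the opening at its end, in the units of the state.
- ctrl.observe(): the state, without advancing time (a new reading comes with each control period).
- ctrl.camera(name): name is "scene" or "top"; returns a dict with "img" (480x640x3 uint8, red, green, blue), "fx", "fy", "cx", "cy" (pixels), "R" (3x3) and "t" (3): a world point X has camera coordinates R X + t. Camera axes: x right, y down, z forward; pixel columns grow to the right and rows downward; lengths in mm; the calibration is good to about 2 mm. A picture is of the moment at which its call begins. There is no depth.
- ctrl.sign_off(): hands the job in, once; it reports no verdict.
Trained networks look in the newest picture that a camera, given by its name, has taken for a name from the list of things; names that differ only in an ending like _2 or _b are one class to them, and where a whole thing is asked for, a point or a joint stands for the part that bears it (a point fixed in the world has none). Each returns a list of dicts, best first, with "p" (0 to 1); they miss things now and then, are a little off and sometimes report something else, mostly with a low value. They report only what shows in the picture. A call takes as long as a camera call. They do not tell look-alikes from the thing itself.
- ctrl.find_in(camera, query): "point" ([column, row] in pixels, amid what is visible of it).
The state is a dict: "time_s": time; "joint_pos": joint angles; "qvel": joint speeds; "effort": joint torques, N m; "tcp_pos": TCP position; "tool_rot": TCP orientation; "force": force on the tool from outside, world axes, zero at the start; "moment": the same for the moment, N m; "opening": opening from 0.0 (shut) to 1.0 (fully open).
Only numpy, scipy, OpenCV 4.12 (cv2) and the standard library are available. Lean on these libraries where they do the work, as an engineer would, in place of code of your own. Each camera call takes 0.05 s, during which the arm holds its last target.

## Working session

There is one attempt and no reset: what is moved stays moved. The work goes in short steps, Python scripts to look and compute and a tool call to move; the robot and the scene stay as the last step left them, time stands still between calls to the robot, and variables do not carry over. Pictures are saved under pics/ and viewed, and the job is handed in when it is done.

Besides the shell and the picture viewer there is one more tool, called after "Call:" in YAML: its name, and indented under it one key for each argument. move_arm: Moves the arm, as the interface text tells. Its arguments: {"type":"object","properties":{"rows":{"type":"array"},"grip_force":{"type":"number"}},"required":["rows"]}

```bash
ls; mkdir -p pics
cat > h.py <<'E'
import numpy as np, cv2
from station import ctrl
E
python3 - <<'E'
from h import *
s=ctrl.observe(); print(s)
for n in ("scene","top"):
    c=ctrl.camera(n); cv2.imwrite(f"pics/{n}0.png",c["img"][:,:,::-1])
    np.savez(f"{n}0.npz",**c)
    print(n,c["fx"],c["fy"],c["cx"],c["cy"],np.round(c["R"],4).tolist(),np.round(c["t"],1).tolist())
    for q in ["jig","infeed_end","stop_face","flap","flap_edge","flap_pin","carton","figure_bronze","figure_pale","plinth","tape_roll","tall_carton","marker","core"]:
        print(q,[(np.round(d["point"],1).tolist(),round(d["p"],2)) for d in ctrl.find_in(n,q)][:3])
E
```

```text
pics
{'time_s': 0.0, 'joint_pos': array([ 1.12039175e+00,  3.14015081e-01,  4.49923551e-02,  1.30358386e+00,
       -3.12240341e-05,  1.43117273e+00]), 'qvel': array([-0.0006152 ,  0.00012846,  0.00042018,  0.00181059, -0.0009115 ,
       -0.00163331]), 'effort': array([ 2.39140652e-03, -4.80620706e+01,  2.98535442e+01,  1.91245554e-02,
       -1.77289462e-04,  5.67350156e-06]), 'tcp_pos': array([175.70333037, 547.11052735, 303.00585676]), 'tool_rot': array([ 4.40056197e-04,  8.08022649e-01,  5.89150727e-01, -7.91109035e-04]), 'force': array([-0.0759656 , -0.12804693, -0.46382005]), 'moment': array([ 0.00163229, -0.00092828,  0.02904548]), 'opening': 1.0026341693244933}
scene 538.6418860328091 538.6418860328091 323.893043806147 241.6755363536378 [[0.7797, 0.6258, -0.0187], [0.4347, -0.5625, -0.7033], [-0.4507, 0.5403, -0.7106]] [-475.1, -200.0, 1602.5]
jig [([306.3, 304.2], 0.92)]
infeed_end [([305.5, 303.2], 0.87)]
stop_face [([304.5, 303.1], 0.67)]
flap [([303.9, 282.4], 0.81)]
flap_edge [([308.3, 282.4], 0.88)]
flap_pin [([303.3, 303.6], 0.8)]
carton [([313.0, 253.6], 0.79), ([290
[... 386 characters left out ...]
9 239.13309750920575 [[0.0135, -0.9998, 0.0149], [-0.9985, -0.0143, -0.0525], [0.0527, -0.0142, -0.9985]] [-24.9, 601.2, 1500.3]
jig [([361.2, 225.0], 0.98)]
infeed_end [([356.1, 225.2], 0.66), ([494.4, 274.1], 0.36)]
stop_face [([358.3, 223.5], 0.96)]
flap [([355.3, 230.0], 0.8)]
flap_edge [([355.1, 228.4], 0.61)]
flap_pin [([357.6, 223.8], 0.61), ([356.8, 229.7], 0.25)]
carton [([289.0, 297.1], 0.96), ([320.0, 250.7], 0.85)]
figure_bronze [([495.6, 220.2], 0.65)]
figure_pale [([148.7, 261.3], 0.71), ([496.6, 221.5], 0.23)]
plinth []
tape_roll [([130.8, 231.7], 0.83)]
tall_carton [([256.4, 236.6], 0.76), ([356.3, 225.5], 0.42)]
marker [([354.7, 229.6], 0.62), ([416.5, 265.2], 0.49)]
core []
```

Run:
```python
import cv2
a=cv2.imread("pics/top0.png")[150:330,230:470]; cv2.imwrite("pics/topc.png",cv2.resize(a,None,fx=3.3,fy=3.3,interpolation=cv2.INTER_CUBIC))
a=cv2.imread("pics/scene0.png")[190:370,200:440]; cv2.imwrite("pics/scenec.png",cv2.resize(a,None,fx=3.3,fy=3.3,interpolation=cv2.INTER_CUBIC))
```

```text
(no output)
```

View pics/top0.png

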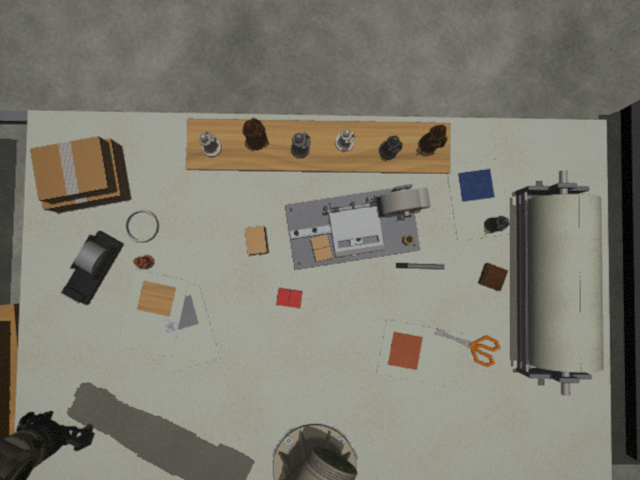

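View pics/scene0.png

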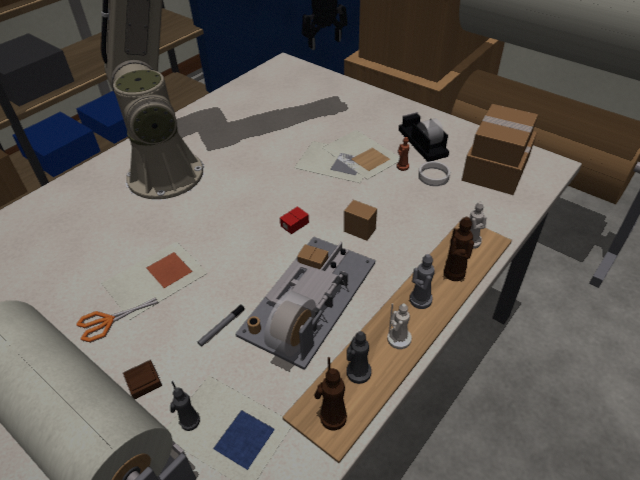

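```bash
sleep 1
```

```text
(no output)
```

View pics/topc.png

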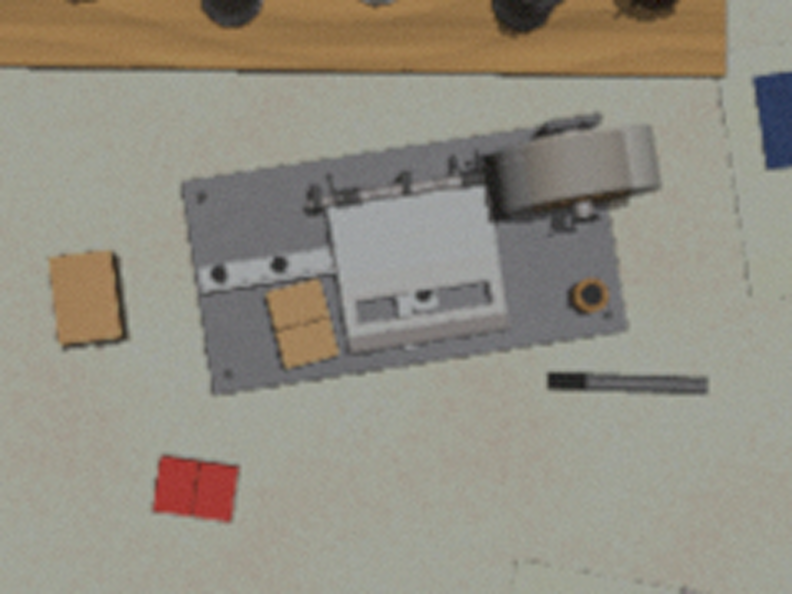

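View pics/scenec.png

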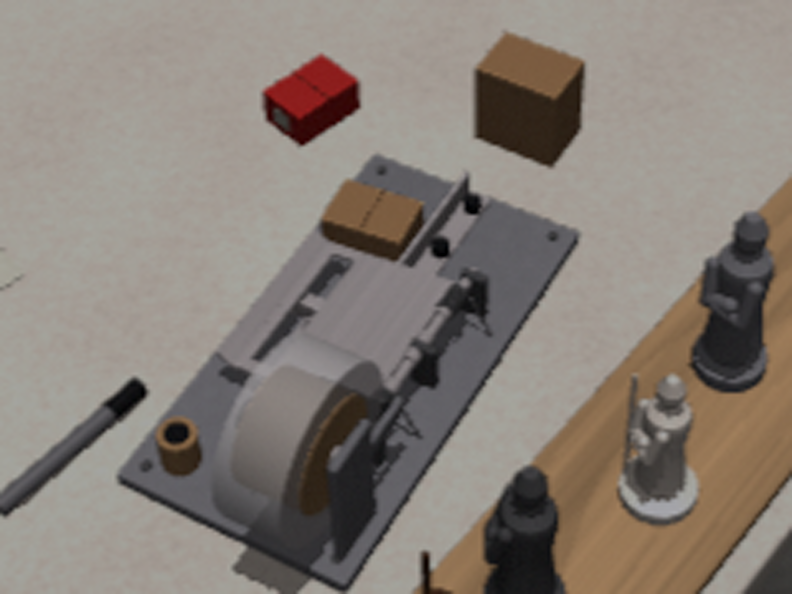

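The top view shows the jig around (355,228), with the tan carton at about (320,247). The red look-alike is at (289,297). In the scene view the jig is at (306,300) and the carton at (313,255). Next I'll fit the jig and carton poses from their corners.

```bash
cat >> h.py <<'E'
from scipy.optimize import least_squares
from scipy.spatial.transform import Rotation as Rn
def proj(c,X):
    X=np.atleast_2d(X); p=X@c["R"].T+c["t"]
    return np.c_[c["fx"]*p[:,0]/p[:,2]+c["cx"], c["fy"]*p[:,1]/p[:,2]+c["cy"]]
def tf(p,L):
    L=np.atleast_2d(np.array(L,float)); a=p[2]; R=np.array([[np.cos(a),-np.sin(a),0],[np.sin(a),np.cos(a),0],[0,0,1]])
    return L@R.T+[p[0],p[1],0]
E
python3 - <<'E'
from h import *
T=dict(np.load("top0.npz"));S=dict(np.load("scene0.npz"))
tz=lambda u,v:(230+(u+.5)/3.3-.5,150+(v+.5)/3.3-.5); sz=lambda u,v:(200+(u+.5)/3.3-.5,190+(v+.5)/3.3-.5)
tc={(153,115,12):tz(183,183),(-25,115,12):tz(214,393),(-25,-230,12):tz(627,328)}
sc={(-25,115,12):sz(375,155),(153,115,12):sz(579,237),(153,-230,12):sz(346,590),(-25,-230,12):sz(121,479)}
def res(p):
    r=[]
    for k,v in tc.items(): r+=list(proj(T,tf(p,k))[0]-v)
    for k,v in sc.items(): r+=list(proj(S,tf(p,k))[0]-v)
    return r
f=least_squares(res,[550,-50,.15]);print(f.x,np.round(f.fun,1));p=f.x
# carton in jig coords, top at z=44
ct=[tz(265,292),tz(322,278),tz(340,355),tz(286,369)]; cs=[sz(345,181),sz(423,212),sz(397,247),sz(322,221)]
# labels: top TL: x+ y+ ; TR: x+ y-; BR: x- y-; BL x- y+
cl=[(32,22.5,0),(32,-22.5,0),(-32,-22.5,0),(-32,22.5,0)]
sl=[(-32,22.5,0),(32,22.5,0),(32,-22.5,0),(-32,-22.5,0)]
def cw(q,l): 
    L=tf(q,l); L[:,2]=44; return tf(p,L)
def rc(q): return np.r_[(proj(T,cw(q,cl))-ct).ravel(),(proj(S,cw(q,sl))-cs).ravel()]
g=least_squares(rc,[20,37,0]);print("carton jig",g.x,np.round(g.fun,1))
np.savez("pose.npz",jig=p,carton=g.x)
for n,c in(("top",T),("scene",S)):
    im=cv2.imread(f"pics/{n}0.png")
    im=cv2.resize(im,None,fx=4,fy=4,interpolation=cv2.INTER_CUBIC)
    def poly(L,col): cv2.polylines(im,[np.int32(np.round((proj(c,tf(p,L))+.5)*4-.5))],True,col,1)
    poly([(-25,-230,12),(153,-230,12),(153,115,12),(-25,115,12)],(0,255,0))
    poly([(4,0,35),(4,-130,35),(115,-130,47),(115,0,47)],(255,0,0))
    poly([(-8.8,0,40),(-8.8,-130,40)],(255,255,0))
    poly([(58,-44,36),(62,-44,36),(62,111,36),(58,111,36)],(0,0,255))
    L=tf(g.x,cl);L[:,2]=44;poly(L,(255,0,255))
    o=(280,170) if n=="top" else (230,230)
    cv2.imwrite(f"pics/{n}fit.png",im[o[1]*4:o[1]*4+480,o[0]*4:o[0]*4+640])
# red carton & marker approx in jig
for nm,uv,z in(("red",(289,297),32),("marker l",(396,265),10),("red r",(302,300),32)):
    d=np.linalg.inv(T["R"]); C=-T["R"].T@T["t"]; r=T["R"].T@np.array([(uv[0]-T["cx"])/T["fx"],(uv[1]-T["cy"])/T["fy"],1]); X=C+r*(z-C[2])/r[2]
    a=p[2];dx=X[:2]-p[:2];print(nm,X,np.cos(a)*dx[0]+np.sin(a)*dx[1],-np.sin(a)*dx[0]+np.cos(a)*dx[1])
E
```

```text
[ 5.67748260e+02 -4.95375172e+01  1.74088677e-01] [-0.9 -2.2  0.1 -0.9  0.8 -1.6 -1.1 -0.5 -0.2 -1.8 -0.  -0.7 -2.  -0.6]
carton jig [19.61306795 34.23308644  0.06793248] [ 0.7 -1.8 -0.  -1.3 -0.  -1.1 -0.2 -1.5 -0.6 -0.9 -0.7 -2.6 -0.7 -0.7
 -2.  -0.8]
red [445.6665051   72.16719455  32.        ] -99.15591083752405 141.01098197540125
marker l [ 534.50364967 -214.7537146    10.        ] -61.359317914391056 -156.96060043728178
red r [438.18364365  37.58752179  32.        ] -112.51523531259254 108.25009929988191
```

```bash
sleep 0
```

```text
(no output)
```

View pics/topfit.png

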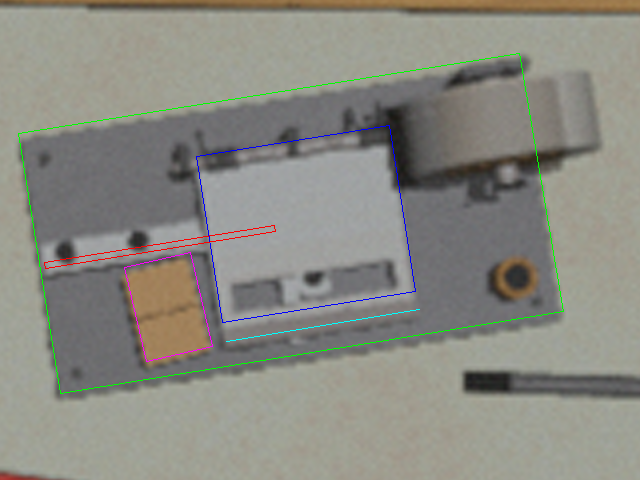

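View pics/scenefit.png

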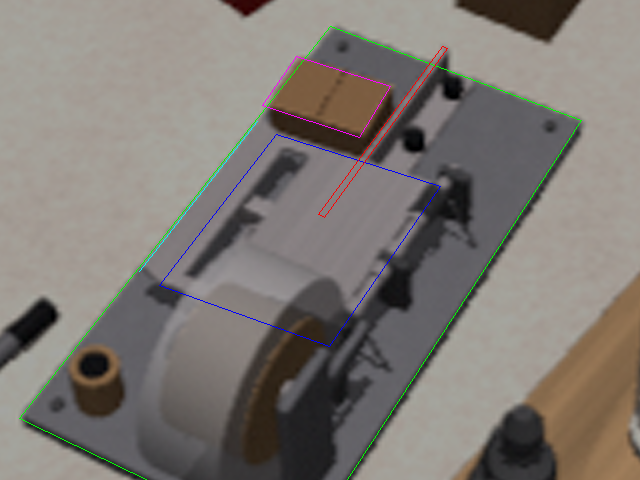

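The magenta carton outline and the plate outline fit, but both sit about 1–1.5 px off in the row direction in both views. I'll refit with a small image offset per camera.

Run:
```python
from h import *
T=dict(np.load("top0.npz"));S=dict(np.load("scene0.npz"))
tz=lambda u,v:(230+(u+.5)/3.3-.5,150+(v+.5)/3.3-.5); sz=lambda u,v:(200+(u+.5)/3.3-.5,190+(v+.5)/3.3-.5)
J=[("T",(153,115,12),tz(183,183)),("T",(-25,115,12),tz(214,393)),("T",(-25,-230,12),tz(627,328)),
("S",(-25,115,12),sz(375,155)),("S",(153,115,12),sz(579,237)),("S",(153,-230,12),sz(346,590)),("S",(-25,-230,12),sz(121,479))]
ct=[tz(265,292),tz(322,278),tz(340,355),tz(286,369)]; cs=[sz(345,181),sz(423,212),sz(397,247),sz(322,221)]
cl=[(32,22.5,0),(32,-22.5,0),(-32,-22.5,0),(-32,22.5,0)]
sl=[(-32,22.5,0),(32,22.5,0),(32,-22.5,0),(-32,-22.5,0)]
def cw(p,q,l): 
    L=tf(q,l); L[:,2]=44; return tf(p,L)
def res(v):
    p=v[:3];q=v[3:6];oT=v[6:8];oS=v[8:10];r=[]
    for n,k,uv in J: r+=list(proj(T if n=="T" else S,tf(p,k))[0]+(oT if n=="T" else oS)-uv)
    r+=list((proj(T,cw(p,q,cl))+oT-ct).ravel())+list((proj(S,cw(p,q,sl))+oS-cs).ravel())
    return np.r_[r,v[6:]]
f=least_squares(res,[568,-50,.17,20,34,0.07,0,0,0,0],loss="soft_l1",x_scale=[1,1,.01,1,1,.01,1,1,1,1]);print(np.round(f.x,3));print(np.round(f.fun,1))
np.savez("pose.npz",jig=f.x[:3],carton=f.x[3:6])
```

```text
[ 5.6729e+02 -4.8944e+01  1.7100e-01  1.9804e+01  3.4140e+01  7.7000e-02
  1.1500e-01  1.2590e+00  7.2700e-01  1.0300e+00]
[-0.8 -1.  -0.1  0.3  0.7  0.1 -0.2  0.3  0.6 -0.8  0.3  0.1 -1.5  0.
  0.5 -0.4 -0.2 -0.1 -0.   0.1 -0.2 -0.2  0.1  0.1  0.1 -1.8  0.2  0.1
 -1.1  0.2  0.1  1.3  0.7  1. ]
```

Call:
move_arm:
  rows:
    - [[-0.97, 0.87, 0], [0, 0, -0.61], 0]
    - [[-0.97, 0.87, 0], [0, 0, -0.61], 0]
    - [[-0.97, 0.87, 0], [0, 0, -0.61], 0]
    - [[-0.97, 0.87, 0], [0, 0, -0.61], 0]
    - [[-0.97, 0.87, 0], [0, 0, -0.61], 0]
    - [[-0.97, 0.87, 0], [0, 0, -0.61], 0]
    - [[-0.97, 0.87, 0], [0, 0, -0.61], 0]
    - [[-0.97, 0.87, 0], [0, 0, -0.61], 0]
    - [[-0.97, 0.87, 0], [0, 0, -0.61], 0]
    - [[-0.97, 0.87, 0], [0, 0, -0.61], 0]
    - [[-0.97, 0.87, 0], [0, 0, -0.61], 0]
    - [[-0.97, 0.87, 0], [0, 0, -0.61], 0]

```text
time_s: 2.5
tcp_pos: [377.3, 95.6, 304.4]
tool_rot: [0.0, 0.645, 0.764, 0.001]
force: [0.7, -0.0, 0.3]
opening: 1.003
```

```bash
cat >> h.py <<'E'
jig=np.load("pose.npz")["jig"]
def Rz(a): return Rn.from_euler("z",a).as_matrix()
def Rot(beta,phi,yaw=0):  # degrees, jig frame -> world
    b,f=np.radians([beta,phi]); z=np.array([np.cos(b),0,-np.sin(b)])
    x=np.array([-np.sin(b)*np.sin(f),np.cos(f),-np.cos(b)*np.sin(f)]); y=np.cross(z,x)
    return Rz(jig[2]+np.radians(yaw))@np.c_[x,y,z]
def cur(s=None):
    s=s or ctrl.observe(); q=s["tool_rot"]; return s["tcp_pos"],Rn.from_quat(np.r_[q[1:],q[0]]).as_matrix()
def tojig(X): return (np.atleast_2d(X)-[jig[0],jig[1],0])@Rz(jig[2])
def plan(X,R):
    p,C=cur(); d=C.T@(np.asarray(X)-p)/500; rv=Rn.from_matrix(C.T@R).as_rotvec()/(np.pi/4)
    print("shift",np.round(d,3),"turn",np.round(rv,3),"rows",round(max(np.linalg.norm(d)*500/41.7,np.linalg.norm(rv)*45/7.16),1))
def st():
    s=ctrl.observe(); p,C=cur(s); print("t",round(s["time_s"],2),"q",np.round(s["joint_pos"],3).tolist(),"tcp",np.round(p,1),"jig",np.round(tojig(p)[0],1),"F",np.round(s["force"],1),"M",np.round(s["moment"],2),"op",round(s["opening"],2)); print("Rjig",np.round(Rz(jig[2]).T@C,3).tolist())
E
python3 - <<'E'
from h import *
st()
plan(tf(jig,[(-123,21.5,260)])[0],Rot(90,0))
E
```

```text
t 2.5 q [0.041, -0.049, -0.375, 1.243, 0.0, -0.127] tcp [377.3  95.6 304.4] jig [-162.6  174.7  304.4] F [ 0.7 -0.   0.3] M [ 0.03 -0.05  0.02] op 1.0
Rjig [[0.002, 1.0, 0.001], [1.0, -0.002, 0.0], [0.0, 0.001, -1.0]]
shift [-0.306  0.08   0.089] turn [ 0.002 -0.    -0.003] rows 3.9
```

Run:
```python
from h import *
plan(tf(jig,[(-90,24,200)])[0],Rot(30,0))
```

```text
shift [-0.301  0.146  0.209] turn [-1.332  0.002 -0.003] rows 8.4
```

Call:
move_arm:
  rows:
    - [[-0.15, 0.07, 0.05], [-0.3, 0, 0], 0]
    - [[-0.3, 0.145, 0.1], [-0.6, 0, 0], 0]
    - [[-0.3, 0.145, 0.2], [-0.9, 0, 0], 0]
    - [[-0.3, 0.145, 0.21], [-1.33, 0, 0], 0]
    - [[-0.3, 0.145, 0.21], [-1.33, 0, 0], 0]
    - [[-0.3, 0.145, 0.21], [-1.33, 0, 0], 0]
    - [[-0.3, 0.145, 0.21], [-1.33, 0, 0], 0]
    - [[-0.3, 0.145, 0.21], [-1.33, 0, 0], 0]
    - [[-0.3, 0.145, 0.21], [-1.33, 0, 0], 0]
    - [[-0.3, 0.145, 0.21], [-1.33, 0, 0], 0]
    - [[-0.3, 0.145, 0.21], [-1.33, 0, 0], 0]

```text
out of range: a turn must lie within [-1, 1]
```

```bash
cat >> h.py <<'E'
def snap(tag,ot=(270,150),os=(210,170),w=200,h=150,k=4):
    for n,o in(("top",ot),("scene",os)):
        c=ctrl.camera(n); cv2.imwrite(f"pics/{n}{tag}_full.png",c["img"][:,:,::-1])
        a=c["img"][o[1]:o[1]+h,o[0]:o[0]+w,::-1]
        cv2.imwrite(f"pics/{n}{tag}.png",cv2.resize(a,None,fx=k,fy=k,interpolation=cv2.INTER_CUBIC))
E
python3 - <<'E'
from h import *
st(); snap("1")
plan(tf(jig,[(-90,24,200)])[0],Rot(30,0))
E
```

```text
t 2.5 q [0.041, -0.049, -0.375, 1.243, 0.0, -0.127] tcp [377.3  95.6 304.4] jig [-162.6  174.7  304.4] F [ 0.7 -0.   0.3] M [ 0.03 -0.05  0.02] op 1.0
Rjig [[0.002, 1.0, 0.001], [1.0, -0.002, 0.0], [0.0, 0.001, -1.0]]
shift [-0.292  0.145  0.209] turn [-1.331  0.011 -0.014] rows 8.4
```

View pics/scene1.png

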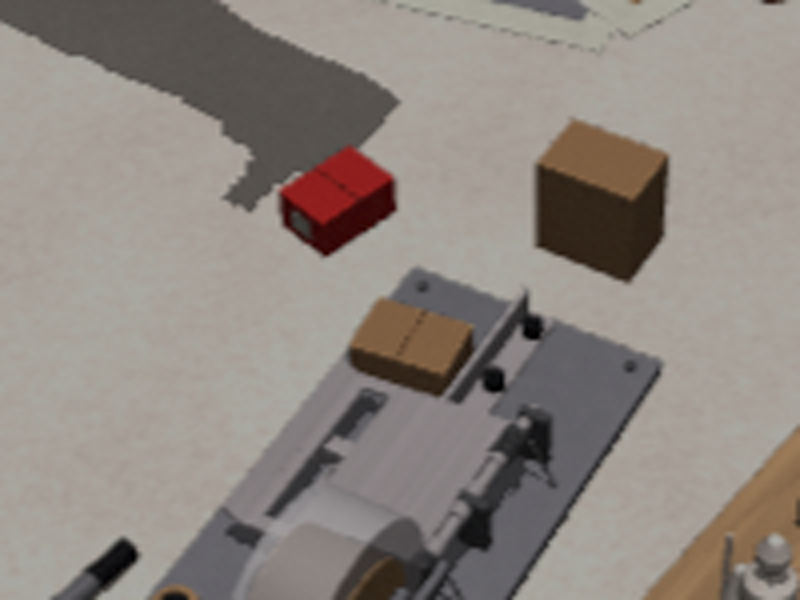

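View pics/top1.png

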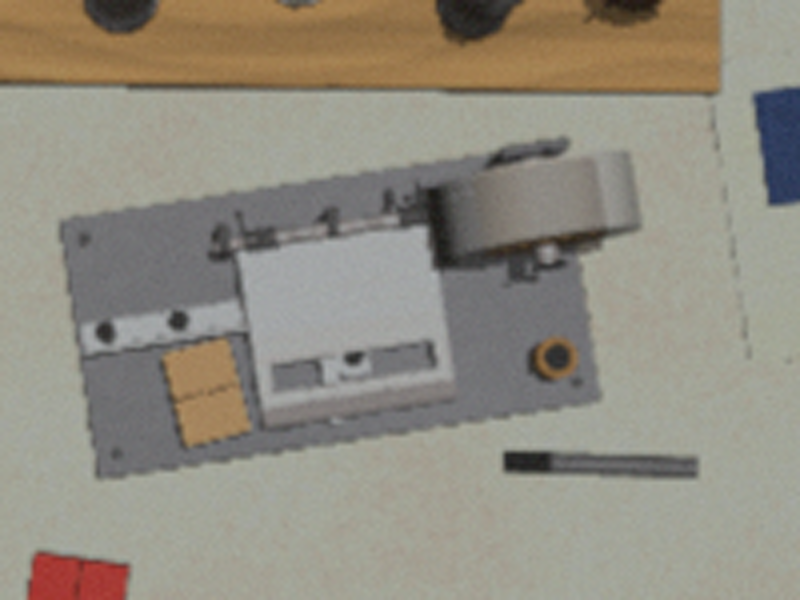

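The turn number was out of range, so that move was refused and the arm has not moved. I'll split the turn over two calls.

Call:
move_arm:
  rows:
    - [[-0.15, 0.07, 0.05], [-0.3, 0, 0], 0]
    - [[-0.3, 0.145, 0.1], [-0.6, 0, 0], 0]
    - [[-0.3, 0.145, 0.2], [-0.9, 0, 0], 0]
    - [[-0.3, 0.145, 0.21], [-1, 0, 0], 0]
    - [[-0.3, 0.145, 0.21], [-1, 0, 0], 0]
    - [[-0.3, 0.145, 0.21], [-1, 0, 0], 0]
    - [[-0.3, 0.145, 0.21], [-1, 0, 0], 0]

```text
time_s: 3.18
tcp_pos: [473.7, -38.8, 198.4]
tool_rot: [0.246, 0.597, 0.705, 0.293]
force: [-73.8, 13.8, -73.5]
opening: 0.997
```

Call:
move_arm:
  rows:
    - [[0, 0, 0], [-0.16, 0, 0], 0]
    - [[0, 0, 0], [-0.33, 0, 0], 0]
    - [[0, 0, 0], [-0.33, 0, 0], 0]
    - [[0, 0, 0], [-0.33, 0, 0], 0]

```text
time_s: 3.52
tcp_pos: [516.3, -65.5, 251.0]
tool_rot: [0.301, 0.562, 0.675, 0.372]
force: [-0.3, -0.9, -0.3]
opening: 1.002
```

Run:
```python
from h import *
st(); snap("2")
plan(tf(jig,[(-90,24,200)])[0],Rot(30,0))
```

```text
t 3.52 q [-0.538, -0.145, -1.025, -0.166, 0.599, -0.44] tcp [516.3 -65.5 251. ] jig [-53.1  -7.7 251. ] F [-0.3 -0.9 -0.3] M [-0.13  0.72 -0.03] op 1.0
Rjig [[-0.018, 0.541, 0.841], [1.0, -0.0, 0.021], [0.012, 0.841, -0.541]]
shift [ 0.061 -0.122 -0.005] turn [-0.066 -0.029 -0.002] rows 1.6
```

View pics/scene2.png

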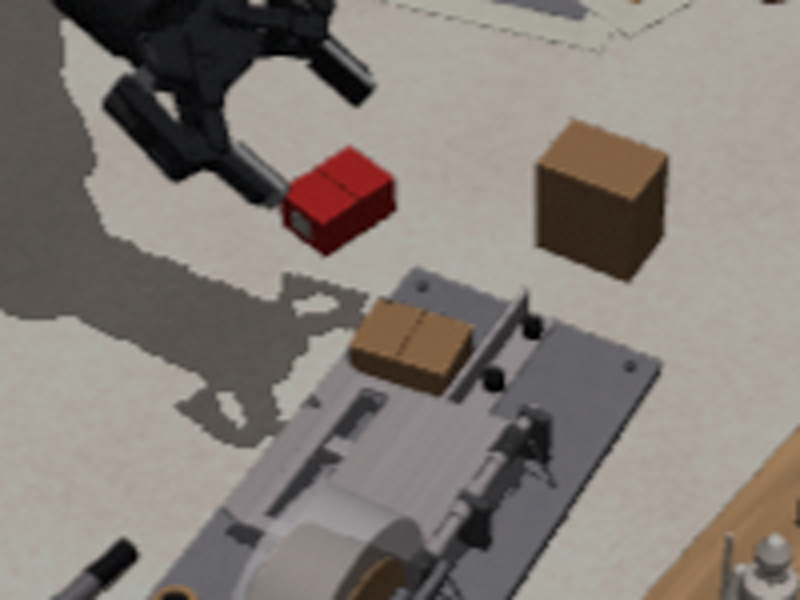

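View pics/top2.png

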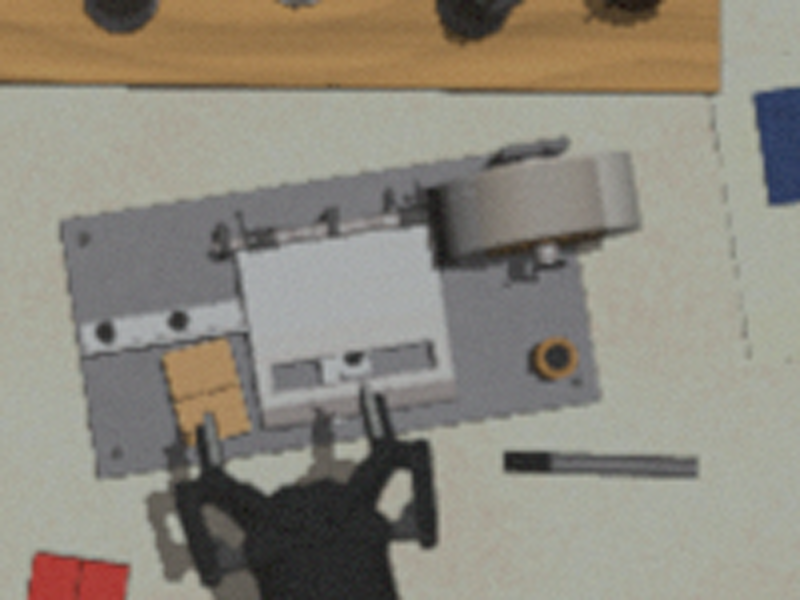

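```bash
cat > fk.py <<'E'
import numpy as np
from scipy.optimize import least_squares
from scipy.spatial.transform import Rotation as Rn
def fk(q,k):
    L1,L2,z0,lat,d4,d5,d6=k
    a=q[1]-q[2];p=a+q[3]
    e=np.array([np.cos(p),0,-np.sin(p)]);u=np.array([np.sin(p),0,np.cos(p)]);l=np.array([0,1,0.])
    W=np.array([L1*np.sin(q[1])+L2*np.cos(a),lat,z0+L1*np.cos(q[1])-L2*np.sin(a)])
    z=Rn.from_rotvec(u*q[4]).apply(e)
    P=W+d4*e+d5*u+d6*z
    R=Rn.from_euler("z",q[0]).as_matrix()
    # tool x at q6=0
    y0=u; x0=np.cross(y0,z)
    x=Rn.from_rotvec(z*q[5]).apply(x0); y=np.cross(z,x)
    return R@P,R@np.c_[x,y,z]
data=[([1.12039,.314015,.044992,1.303584,0,1.431173],[175.703,547.11,303.006]),
([.041,-.049,-.375,1.243,0,-.127],[377.3,95.6,304.4]),
([-.538,-.145,-1.025,-.166,.599,-.44],[516.3,-65.5,251.])]
E
python3 - <<'E'
from fk import *
prior=np.array([500,430,160,80,50,0,170.]);w=np.array([50,50,60,10,50,20,50.])
f=least_squares(lambda k:np.r_[np.concatenate([fk(q,k)[0]-x for q,x in data]),(k-prior)/w*.1],prior)
print(np.round(f.x,1),np.round(f.fun,2))
for q,x in data: print(np.round(fk(q,f.x)[1],3).tolist())
s=data[2]
from h import *
print(cur()[1])
E
```

```text
[509.5 446.2 344.9  80.  179.7 -17.7 227.5] [ 0.01  0.09  0.71 -0.1  -0.03 -0.75 -0.02 -0.    0.04  0.02  0.03  0.31
  0.    0.26 -0.09  0.12]
[[0.306, 0.952, -0.001], [0.952, -0.306, -0.002], [-0.002, -0.0, -1.0]]
[[-0.167, 0.986, 0.002], [0.986, 0.167, 0.0], [-0.0, 0.002, -1.0]]
[[-0.188, 0.533, 0.825], [0.982, 0.091, 0.164], [0.012, 0.841, -0.541]]
[[-0.1883339   0.53677976  0.82243409]
 [ 0.98201201  0.09139929  0.1652228 ]
 [ 0.01351836  0.83875721 -0.54433775]]
```

```bash
cat >> fk.py <<'E'
K=np.array([509.5,446.2,344.9,80.,179.7,-17.7,227.5])
lo=np.array([-2.76,-.86,-1.03,-2.2,-1.47,-3.14]);hi=np.array([2.76,1.69,1.26,2.34,1.5,3.14])
def ik(X,R,q0=(-.4,0,-.9,0,.5,-.4)):
    def r(q):
        P,C=fk(q,K); return np.r_[(P-X)/10,(Rn.from_matrix(C.T@R).as_rotvec())*10]
    best=None
    for s in (q0,(-.3,.3,-.6,.5,.3,0),(-.4,.5,0,.5,.3,-.4)):
        f=least_squares(r,np.clip(s,lo+.01,hi-.01),bounds=(lo,hi))
        if best is None or f.cost<best.cost: best=f
    P,C=fk(best.x,K)
    return best.x,np.linalg.norm(P-X),np.degrees(np.linalg.norm(Rn.from_matrix(C.T@R).as_rotvec()))
E
python3 - <<'E'
from fk import *; from h import *
# tip point (tool 0,-11,zt) pose: A/B mid
zt=66
for beta in (30,40,45,50,55,60):
  for phi,nm,tip in((0,"insert",(-8,24,14)),(15,"start",(30,20,30)),(15,"end",(30,-40,30))):
    R=Rot(beta,phi); X=tf(jig,[tip])[0]-R@[0,-11,zt]
    q,e,er=ik(X,R); print(beta,nm,np.round(q,2),round(e,1),round(er,1),np.round(tojig(X)[0],0))
E
```

```text
30 insert [-0.52  0.46 -1.03 -0.56  0.66 -0.56] 6.2 14.2 [-60.  24.  57.]
30 start [-0.43  0.48 -1.03 -0.71  0.56 -0.69] 4.9 9.6 [-22.  23.  72.]
30 end [-0.55  0.56 -1.03 -0.86  0.63 -0.73] 2.2 4.0 [-22. -37.  72.]
40 insert [-0.43  0.38 -1.03 -0.5   0.46 -0.46] 2.7 5.9 [-51.  24.  65.]
40 start [-0.36  0.42 -1.03 -0.66  0.4  -0.63] 0.3 0.6 [-14.  23.  81.]
40 end [-0.49  0.42 -0.97 -0.58  0.49 -0.73] 0.0 0.0 [-14. -37.  81.]
45 insert [-0.39  0.36 -1.03 -0.5   0.39 -0.43] 0.6 1.2 [-47.  24.  68.]
45 start [-0.34  0.35 -0.97 -0.46  0.35 -0.64] 0.0 0.0 [-9. 23. 84.]
45 end [-0.47  0.36 -0.9  -0.37  0.43 -0.74] 0.0 0.0 [ -9. -37.  84.]
50 insert [-0.36  0.31 -0.97 -0.34  0.33 -0.42] 0.0 0.0 [-42.  24.  72.]
50 start [-0.32  0.3  -0.89 -0.26  0.31 -0.65] 0.0 0.0 [-4. 23. 87.]
50 end [-0.44  0.33 -0.83 -0.18  0.38 -0.75] 0.0 0.0 [ -4. -37.  87.]
55 insert [-0.33  0.28 -0.89 -0.15  0.28 -0.43] 0.0 0.0 [-37.  24.  74.]
55 start [-0.29  0.29 -0.8  -0.08  0.26 -0.65] 0.0 0.0 [ 1. 23. 90.]
55 end [-0.41  0.31 -0.74 -0.02  0.32 -0.76] 0.0 0.0 [  1. -37.  90.]
60 insert [-0.31  0.28 -0.8   0.02  0.23 -0.42] 0.0 0.0 [-31.  24.  77.]
60 start [-0.27  0.29 -0.71  0.09  0.22 -0.65] 0.0 0.0 [ 6. 23. 92.]
60 end [-0.39  0.32 -0.66  0.14  0.27 -0.76] 0.0 0.0 [  6. -37.  92.]
```

The scene crop shows the black gripper tilted, high in front of the jig, with fingertips near (272,205) and (362,90) in the crop. The carton and flap are untouched. The j3 limit stopped the low pitch, and fast moves produced 70 N transients, so I'll pitch steeper and move more slowly. Next I'll check the fingertip length against the picture.

Run:
```python
from h import *
p,C=cur()
for n,o,sh in(("top",(270,150),(.1,1.26)),("scene",(210,170),(.7,1.0))):
    c=dict(np.load(f"{n}0.npz")); im=cv2.imread(f"pics/{n}2.png")
    for zt,col in((60,(0,255,0)),(73,(0,0,255))):
        for sx in(1,-1):
            L=np.array([[sx*a,b,zt] for a,b in((42.5,-11),(42.5,11),(57,11),(57,-11))])
            uv=(proj(c,L@C.T+p)+sh-o+.5)*4-.5
            cv2.polylines(im,[np.int32(uv)],True,col,1)
    cv2.imwrite(f"pics/{n}2t.png",im[340:500,100:500] if n=="top" else im[0:260,80:480])
a=cv2.imread("pics/top2t.png");b=cv2.imread("pics/scene2t.png")
cv2.imwrite("pics/tips.png",cv2.resize(np.vstack([a,b]),None,fx=1.4,fy=1.4))
```

```text
(no output)
```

View pics/tips.png

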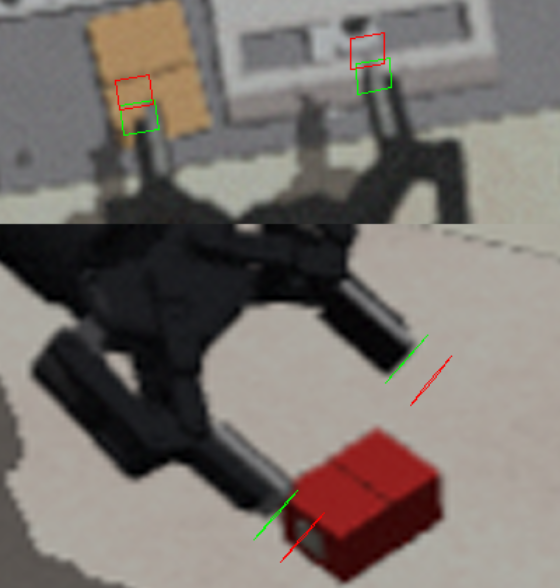

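The green outlines (60 mm ahead of the TCP) match the open fingertips in both views, so the tip length is 60 mm. Next are the keyframes, with a reach check and a clearance check.

```bash
cat >> h.py <<'E'
ZT=60
def pose(xA,Y,zA,alpha,beta=60):
    R0=Rot(beta,0); R=R0@Rn.from_rotvec([0,-np.radians(alpha),0]).as_matrix()
    return tf(jig,[(xA,Y,zA)])[0]-R@[42.5,-11,ZT],R
def corners(X,R):
    n=lambda a,b,z=ZT:np.round(tojig(X+R@np.array([a,b,z]))[0],1).tolist()
    print(" A in-lo",n(42.5,-11),"in-up",n(42.5,11),"out-lo",n(57,-11),"| B in-lo",n(-42.5,-11),"in-up",n(-42.5,11),"out-up",n(-57,11),"out-up-30",n(-57,11,ZT-30))
KEY=dict(K0=(-60,67,90,0),K1=(-42,67,17,0),K2=(-22,67,17,0),K3=(-22,67,34,0),K35=(-4,67,30,12),K4=(14,67,20,23.6),K5=(14,1,20,23.6))
E
python3 - <<'E'
from h import *; from fk import ik
for k,v in KEY.items():
    X,R=pose(*v); q,e,er=ik(X,R); print(k,np.round(q,2),round(e,1),round(er,1),"tcp",np.round(tojig(X)[0]),np.round(Rz(jig[2]).T@R[:,2],2)); corners(X,R)
st(); plan(*pose(*KEY["K0"]))
E
```

```text
K0 [-0.37  0.03 -0.84  0.24  0.26 -0.48] 0.0 0.0 tcp [-80.  24. 147.] [ 0.5  -0.   -0.87]
 A in-lo [-60.0, 67.0, 90.0] in-up [-40.9, 67.0, 101.0] out-lo [-60.0, 81.5, 90.0] | B in-lo [-60.0, -18.0, 90.0] in-up [-40.9, -18.0, 101.0] out-up [-40.9, -32.5, 101.0] out-up-30 [-55.9, -32.5, 127.0]
K1 [-0.34  0.24 -0.87 -0.    0.25 -0.46] 0.0 0.0 tcp [-62.  24.  74.] [ 0.5  -0.   -0.87]
 A in-lo [-42.0, 67.0, 17.0] in-up [-22.9, 67.0, 28.0] out-lo [-42.0, 81.5, 17.0] | B in-lo [-42.0, -18.0, 17.0] in-up [-22.9, -18.0, 28.0] out-up [-22.9, -32.5, 28.0] out-up-30 [-37.9, -32.5, 54.0]
K2 [-0.32  0.27 -0.83  0.    0.24 -0.43] 0.0 0.0 tcp [-42.  25.  74.] [ 0.5  -0.   -0.87]
 A in-lo [-22.0, 67.0, 17.0] in-up [-2.9, 67.0, 28.0] out-lo [-22.0, 81.5, 17.0] | B in-lo [-22.0, -18.0, 17.0] in-up [-2.9, -18.0, 28.0] out-up [-2.9, -32.5, 28.0] out-up-30 [-17.9, -32.5, 54.0]
K3 [-0.32  0.22 -0.82  0.06  0.24 -0.43] 0.0 0.0 tcp [-42.  25.  91.] [ 0.5  -0.   -0.87]
 A in-lo [-22.0, 67.0, 34.0] in-up [-2.9, 67.0, 45.0] out-lo [-22.0, 81.5, 34.0] | B in-lo [-22.0, -18.0, 34.0] in-up [-2.9, -18.0, 45.0] out-
[... 493 characters left out ...]
 80.3, 15.0] | B in-lo [-3.0, -10.9, 49.5] in-up [16.0, -10.9, 60.5] out-up [13.1, -24.2, 65.5] out-up-30 [-0.6, -12.2, 89.3]
K5 [-0.17  0.31 -0.83 -0.19 -0.23 -0.3 ] 0.0 0.0 tcp [-12. -14.  88.] [ 0.46 -0.4  -0.79]
 A in-lo [14.0, 1.0, 20.0] in-up [33.1, 1.0, 31.0] out-lo [16.9, 14.3, 15.0] | B in-lo [-3.0, -76.9, 49.5] in-up [16.0, -76.9, 60.5] out-up [13.1, -90.2, 65.5] out-up-30 [-0.6, -78.2, 89.3]
t 3.62 q [-0.536, -0.146, -1.026, -0.162, 0.597, -0.441] tcp [515.1 -64.3 249.4] jig [-54.   -6.3 249.4] F [-0.9 -0.  -0.4] M [-0.18  0.74  0.01] op 1.0
Rjig [[-0.019, 0.545, 0.839], [1.0, -0.001, 0.023], [0.014, 0.839, -0.544]]
shift [ 0.06  -0.2    0.068] turn [ 0.6   -0.029  0.006] rows 3.8
```

Call:
move_arm:
  rows:
    - [[0.004, -0.01, 0.004], [0.04, 0, 0], 0]
    - [[0.012, -0.04, 0.013], [0.12, -0.006, 0], 0]
    - [[0.02, -0.07, 0.023], [0.2, -0.01, 0], 0]
    - [[0.03, -0.1, 0.034], [0.3, -0.015, 0], 0]
    - [[0.04, -0.13, 0.045], [0.4, -0.02, 0], 0]
    - [[0.05, -0.16, 0.055], [0.48, -0.025, 0.003], 0]
    - [[0.056, -0.185, 0.063], [0.55, -0.028, 0.005], 0]
    - [[0.06, -0.197, 0.067], [0.59, -0.029, 0.006], 0]
    - [[0.06, -0.2, 0.068], [0.6, -0.029, 0.006], 0]
    - [[0.06, -0.2, 0.068], [0.6, -0.029, 0.006], 0]

```text
time_s: 4.45
tcp_pos: [483.8, -37.9, 147.2]
tool_rot: [0.166, 0.622, 0.739, 0.198]
force: [-0.3, 0.0, -0.2]
opening: 1.001
```

Run:
```python
from h import *
st(); corners(*cur()); print("K0");plan(*pose(*KEY["K0"])); print("K1");plan(*pose(*KEY["K1"]))
```

```text
t 4.45 q [-0.368, 0.005, -0.879, 0.227, 0.261, -0.479] tcp [483.8 -37.9 147.2] jig [-80.4  25.  147.2] F [-0.3  0.  -0.2] M [-0.05  0.41 -0.  ] op 1.0
Rjig [[-0.001, 0.866, 0.5], [1.0, 0.001, 0.001], [0.001, 0.5, -0.866]]
 A in-lo [-60.0, 67.6, 89.7] in-up [-40.9, 67.6, 100.7] out-lo [-60.0, 82.1, 89.7] | B in-lo [-59.9, -17.4, 89.7] in-up [-40.8, -17.4, 100.7] out-up [-40.8, -31.9, 100.7] out-up-30 [-55.8, -31.9, 126.6]
K0
shift [-0.001  0.    -0.001] turn [ 0.    -0.002  0.001] rows 0.0
K1
shift [-0.001 -0.042  0.144] turn [ 0.    -0.002  0.001] rows 1.8
```

Call:
move_arm:
  rows:
    - [[0, -0.003, 0.01], [0, 0, 0], 0]
    - [[0, -0.01, 0.035], [0, 0, 0], 0]
    - [[0, -0.02, 0.065], [0, 0, 0], 0]
    - [[0, -0.028, 0.095], [0, 0, 0], 0]
    - [[0, -0.036, 0.12], [0, 0, 0], 0]
    - [[0, -0.04, 0.136], [0, 0, 0], 0]
    - [[0, -0.042, 0.143], [0, 0, 0], 0]
    - [[0, -0.042, 0.144], [0, 0, 0], 0]

```text
time_s: 5.12
tcp_pos: [501.1, -35.7, 73.9]
tool_rot: [0.167, 0.623, 0.738, 0.198]
force: [-0.1, -0.1, 0.1]
opening: 1.005
```

Run:
```python
from h import *
st(); corners(*cur()); snap("3",(290,180),(240,210),150,112,5)
print("K2");plan(*pose(*KEY["K2"]))
a=cv2.imread("pics/top3.png")[:560,:750];b=cv2.imread("pics/scene3.png")
cv2.imwrite("pics/both3.png",cv2.resize(np.hstack([a,b]),None,fx=.533,fy=.533))
```

```text
t 5.12 q [-0.346, 0.186, -0.942, -0.022, 0.25, -0.456] tcp [501.1 -35.7  73.9] jig [-63.   24.3  73.9] F [-0.1 -0.1  0.1] M [-0.16  0.36  0.01] op 1.0
Rjig [[0.001, 0.866, 0.5], [1.0, -0.001, 0.0], [0.001, 0.5, -0.866]]
 A in-lo [-42.5, 66.8, 16.5] in-up [-23.4, 66.8, 27.5] out-lo [-42.4, 81.3, 16.5] | B in-lo [-42.5, -18.2, 16.5] in-up [-23.5, -18.2, 27.5] out-up [-23.5, -32.7, 27.4] out-up-30 [-38.5, -32.7, 53.4]
K2
shift [0.001 0.034 0.021] turn [ 0.002  0.    -0.   ] rows 0.5
```

View pics/top3.png

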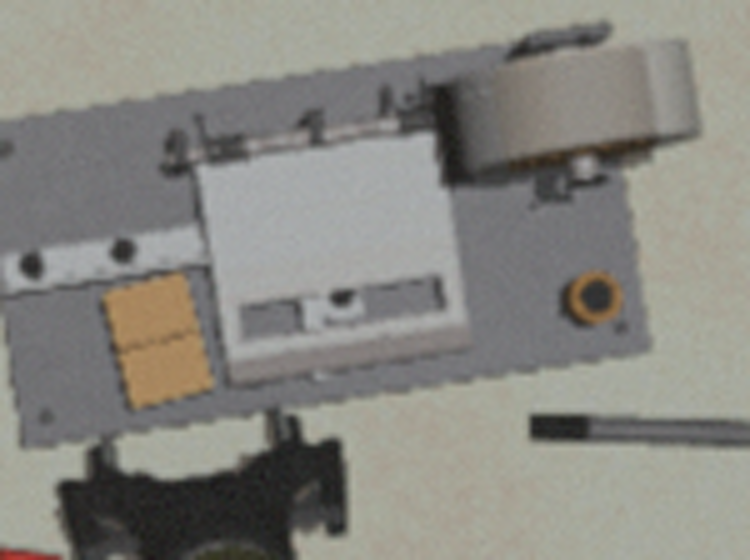

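View pics/scene3.png

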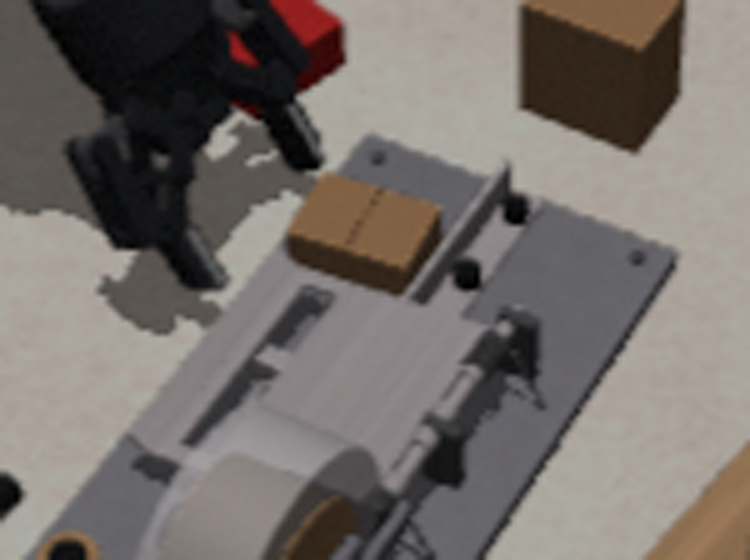

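The pictures show both fingertips just in front of the plate edge: A at (108,440) in the top crop, behind the carton's trailing side, and B at (283,412) in front of the lip. The flap is closed and the carton undisturbed, about where I predicted and perhaps 2 mm short. Now I'll go in under the lip.

Call:
move_arm:
  rows:
    - [[0.001, 0.007, 0.004], [0, 0, 0], 0]
    - [[0.001, 0.018, 0.011], [0, 0, 0], 0]
    - [[0.001, 0.03, 0.018], [0, 0, 0], 0]
    - [[0.001, 0.037, 0.022], [0, 0, 0], 0]
    - [[0.001, 0.038, 0.022], [0, 0, 0], 0]

```text
time_s: 5.63
tcp_pos: [521.3, -31.7, 73.1]
tool_rot: [0.165, 0.624, 0.738, 0.196]
force: [-8.5, -3.9, 0.6]
opening: 1.0
```

Run:
```python
from h import *
st(); corners(*cur()); snap("4",(290,180),(240,210),150,112,5)
print("K3");plan(*pose(-20,67,34,0))
```

```text
t 5.63 q [-0.317, 0.218, -0.897, -0.012, 0.233, -0.429] tcp [521.3 -31.7  73.1] jig [-42.4  24.9  73.1] F [-8.5 -3.9  0.6] M [-0.77  1.66 -0.64] op 1.0
Rjig [[0.003, 0.869, 0.495], [1.0, -0.003, -0.001], [0.0, 0.495, -0.869]]
 A in-lo [-22.1, 67.3, 15.5] in-up [-3.0, 67.2, 26.4] out-lo [-22.1, 81.8, 15.5] | B in-lo [-22.4, -17.7, 15.5] in-up [-3.3, -17.8, 26.4] out-up [-3.3, -32.3, 26.4] out-up-30 [-18.2, -32.2, 52.4]
K3
shift [-0.001  0.022 -0.03 ] turn [-0.006  0.002 -0.003] rows 0.4
```

View pics/scene4.png

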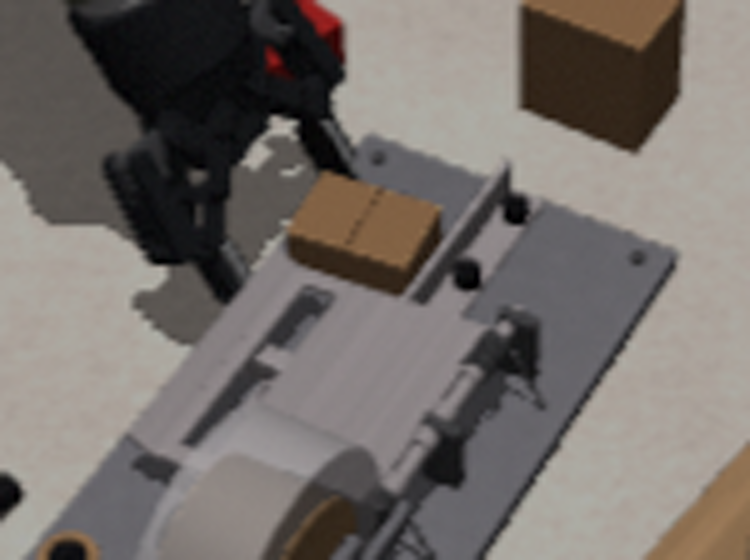

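View pics/top4.png

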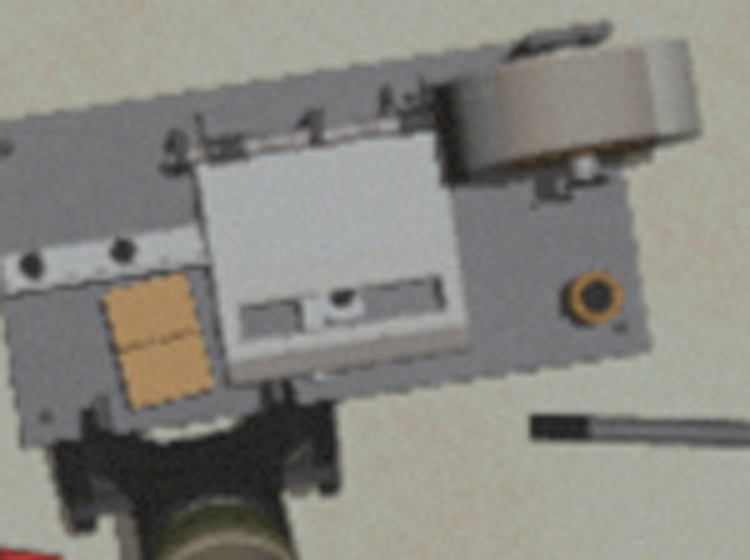

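Force is –8.5 N along x: finger B's upper edge is leaning on the lip's rim, with its tip under the lip. I'll back off 1 mm and lift slowly, watching the force.

Call:
move_arm:
  rows:
    - [[0, 0.002, -0.006], [0, 0, 0], 0]
    - [[0, 0.006, -0.014], [0, 0, 0], 0]
    - [[0, 0.011, -0.023], [0, 0, 0], 0]
    - [[0, 0.016, -0.031], [0, 0, 0], 0]
    - [[0, 0.016, -0.031], [0, 0, 0], 0]

```text
time_s: 6.15
tcp_pos: [521.3, -31.6, 92.0]
tool_rot: [0.166, 0.623, 0.738, 0.197]
force: [-6.7, -2.5, -3.2]
opening: 1.001
```

Run:
```python
from h import *
st(); corners(*cur()); snap("5",(290,180),(240,210),150,112,5)
print("K35");plan(*pose(-4,67,30,12))
```

```text
t 6.15 q [-0.319, 0.177, -0.879, 0.045, 0.236, -0.431] tcp [521.3 -31.6  92. ] jig [-42.4  24.9  92. ] F [-6.7 -2.5 -3.2] M [-0.46  1.56 -0.41] op 1.0
Rjig [[0.001, 0.867, 0.499], [1.0, -0.001, -0.0], [0.0, 0.499, -0.867]]
 A in-lo [-22.0, 67.4, 34.5] in-up [-2.9, 67.4, 45.5] out-lo [-22.0, 81.9, 34.6] | B in-lo [-22.1, -17.6, 34.5] in-up [-3.0, -17.6, 45.5] out-up [-3.0, -32.1, 45.5] out-up-30 [-18.0, -32.1, 71.5]
K35
shift [0.026 0.027 0.01 ] turn [-0.003 -0.266 -0.001] rows 1.7
```

View pics/scene5.png

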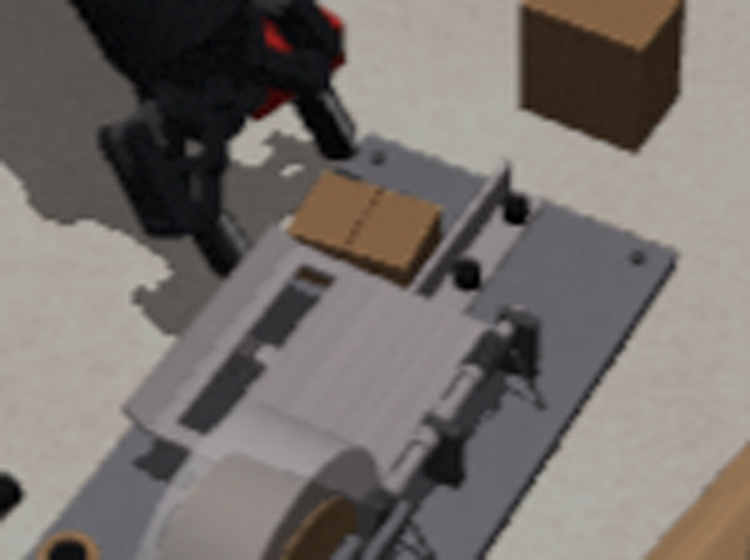

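View pics/top5.png

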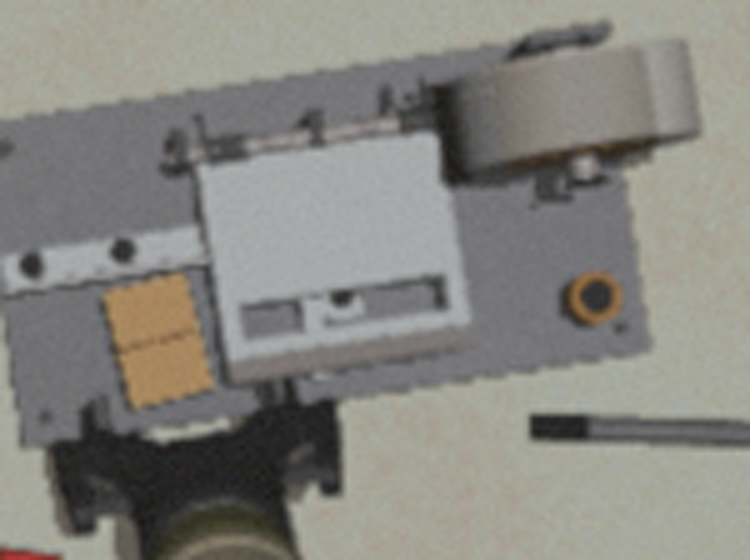

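The flap has risen: through its slot the carton's edge shows at (315,275) in the scene crop. Finger B is hooked under the lip, and the carton hasn't moved. I'll continue the lift in two steps.

Call:
move_arm:
  rows:
    - [[0.003, 0.002, 0], [0, -0.03, 0], 0]
    - [[0.007, 0.006, 0.001], [0, -0.07, 0], 0]
    - [[0.011, 0.011, 0.003], [0, -0.11, 0], 0]
    - [[0.015, 0.016, 0.006], [0, -0.16, 0], 0]
    - [[0.019, 0.02, 0.008], [0, -0.2, 0], 0]
    - [[0.023, 0.024, 0.009], [0, -0.24, 0], 0]
    - [[0.026, 0.027, 0.01], [0, -0.266, 0], 0]
    - [[0.026, 0.027, 0.01], [0, -0.266, 0], 0]

```text
time_s: 6.92
tcp_pos: [527.1, -17.6, 90.1]
tool_rot: [0.24, 0.643, 0.717, 0.125]
force: [-18.6, -13.5, -0.7]
opening: 0.998
```

Run:
```python
from h import *
st(); corners(*cur()); snap("6",(290,180),(240,210),150,112,5)
print("K4");plan(*pose(13,67,20,23.6))
```

```text
t 6.92 q [-0.167, 0.183, -0.911, -0.07, -0.043, -0.288] tcp [527.1 -17.6  90.1] jig [-34.3  37.7  90.1] F [-18.6 -13.5  -0.7] M [-1.63  3.17 -2.58] op 1.0
Rjig [[0.109, 0.873, 0.475], [0.977, -0.006, -0.212], [-0.183, 0.488, -0.854]]
 A in-lo [-10.8, 66.5, 25.8] in-up [8.5, 66.4, 36.5] out-lo [-9.2, 80.7, 23.1] | B in-lo [-20.0, -16.5, 41.3] in-up [-0.8, -16.7, 52.0] out-up [-2.4, -30.8, 54.7] out-up-30 [-16.6, -24.5, 80.3]
K4
shift [0.034 0.034 0.018] turn [-0.02  -0.253 -0.002] rows 1.6
```

View pics/scene6.png

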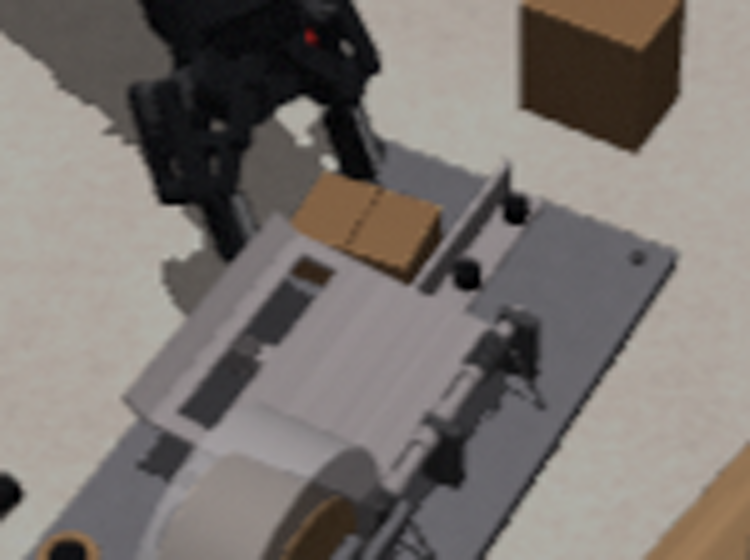

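The flap is higher, at θ≈0.2. A large –x force (about 23 N) shows finger B's slope pushing the lip sideways rather than up. From here I'll lift more steeply and advance less.

Run:
```python
from h import *; from fk import ik
# commanded pose now = pose(-4,67,30,12) approx; deltas relative to commanded
def dcmd(a,b):
    X0,C=pose(*a); X,R=pose(*b); print("shift",np.round(C.T@(X-X0)/500,4),"turn",np.round(Rn.from_matrix(C.T@R).as_rotvec()*4/np.pi,3))
for v in((-4,67,28,20),(-3,67,25,21),(7,67,22,30),(7,1,22,30)):
    X,R=pose(*v); q,e,er=ik(X,R); print(v,np.round(q,2),round(e,1),round(er,1)); corners(X,R)
dcmd((-4,67,30,12),(-8,67,30,21)); dcmd((-8,67,30,21),(7,67,22,30))
dcmd((7,67,22,30),(7,60,22,30))
```

```text
(-4, 67, 28, 20) [-0.07  0.24 -0.86 -0.12 -0.22 -0.21] 0.0 0.0
 A in-lo [-4.0, 67.0, 28.0] in-up [15.1, 67.0, 39.0] out-lo [-1.5, 80.6, 23.7] | B in-lo [-18.5, -12.9, 53.2] in-up [0.5, -12.9, 64.2] out-up [-2.0, -26.5, 68.5] out-up-30 [-16.1, -16.2, 92.9]
(-3, 67, 25, 21) [-0.06  0.26 -0.86 -0.14 -0.25 -0.2 ] 0.0 0.0
 A in-lo [-3.0, 67.0, 25.0] in-up [16.1, 67.0, 36.0] out-lo [-0.4, 80.5, 20.5] | B in-lo [-18.2, -12.4, 51.4] in-up [0.8, -12.4, 62.4] out-up [-1.8, -25.9, 66.9] out-up-30 [-15.8, -15.1, 91.1]
(7, 67, 22, 30) [ 0.05  0.32 -0.83 -0.16 -0.46 -0.11] 0.0 0.0
 A in-lo [7.0, 67.0, 22.0] in-up [26.1, 67.0, 33.0] out-lo [10.6, 79.6, 15.7] | B in-lo [-14.3, -6.6, 58.8] in-up [4.8, -6.6, 69.8] out-up [1.2, -19.2, 76.1] out-up-30 [-11.8, -4.2, 98.6]
(7, 1, 22, 30) [-0.1   0.32 -0.85 -0.24 -0.38 -0.25] 0.0 0.0
 A in-lo [7.0, 1.0, 22.0] in-up [26.1, 1.0, 33.0] out-lo [10.6, 13.6, 15.7] | B in-lo [-14.3, -72.6, 58.8] in-up [4.8, -72.6, 69.8] out-up [1.2, -85.2, 76.1] out-up-30 [-11.8, -70.2, 98.6]
shift [ 0.019  -0.0069 -0.0157] turn [ 0.  -0.2 -0. ]
shift [0.0302 0.018  0.0151] turn [ 0.  -0.2  0. ]
shift [-0.0121 -0.      0.007 ] turn [0. 0. 0.]
```

Call:
move_arm:
  rows:
    - [[0.002, 0, -0.002], [0, -0.02, 0], 0]
    - [[0.005, 0, -0.004], [0, -0.05, 0], 0]
    - [[0.008, -0.001, -0.006], [0, -0.08, 0], 0]
    - [[0.011, -0.001, -0.008], [0, -0.11, 0], 0]
    - [[0.014, -0.001, -0.01], [0, -0.14, 0], 0]
    - [[0.017, -0.001, -0.012], [0, -0.17, 0], 0]
    - [[0.0195, -0.002, -0.013], [0, -0.2, 0], 0]
    - [[0.0195, -0.002, -0.013], [0, -0.2, 0], 0]

```text
time_s: 7.68
tcp_pos: [528.8, -5.3, 97.4]
tool_rot: [0.298, 0.648, 0.696, 0.082]
force: [-3.2, -2.8, -3.6]
opening: 0.999
```

Run:
```python
from h import *
st(); corners(*cur()); snap("7",(290,180),(240,210),150,112,5)
```

```text
t 7.68 q [-0.057, 0.192, -0.924, -0.13, -0.245, -0.203] tcp [528.8  -5.3  97.4] jig [-30.6  49.5  97.4] F [-3.2 -2.8 -3.6] M [ 0.23  1.13 -0.52] op 1.0
Rjig [[0.178, 0.866, 0.467], [0.934, 0.001, -0.357], [-0.31, 0.5, -0.809]]
 A in-lo [-4.5, 67.8, 30.3] in-up [14.6, 67.8, 41.3] out-lo [-1.9, 81.3, 25.8] | B in-lo [-19.6, -11.6, 56.6] in-up [-0.6, -11.6, 67.6] out-up [-3.2, -25.1, 72.1] out-up-30 [-17.2, -14.4, 96.3]
```

View pics/scene7.png

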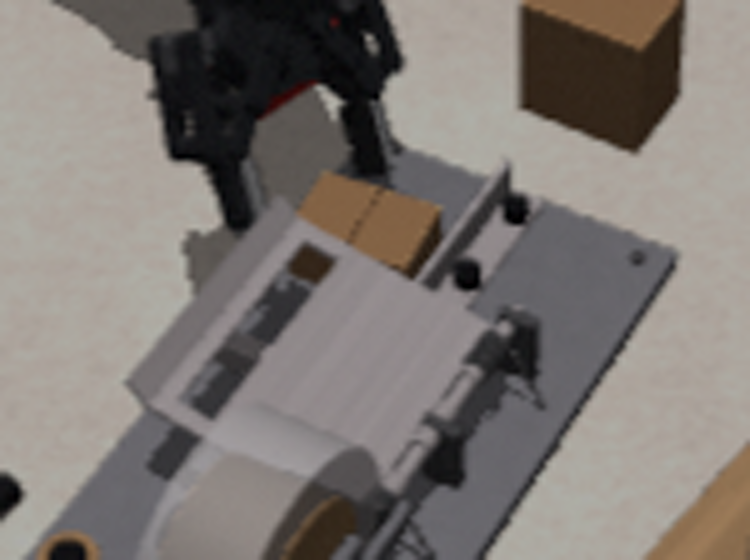

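View pics/top7.png

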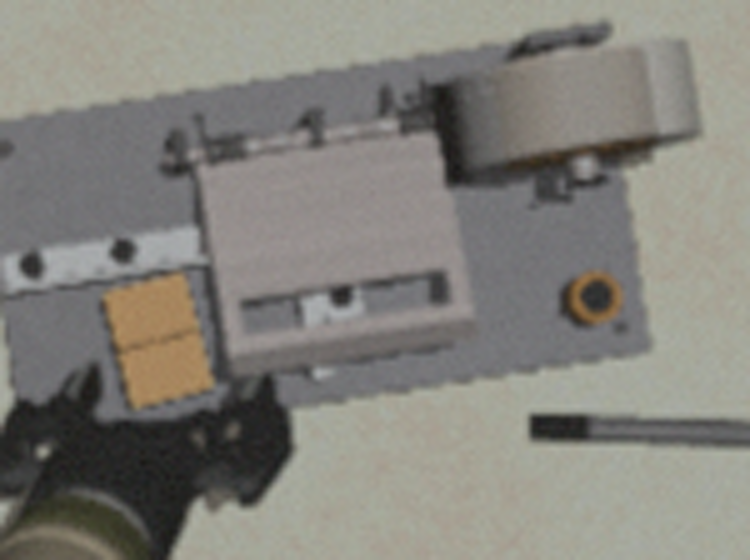

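Finger B now holds the flap up at about 0.3 rad with a 5 N load, and it tracks well. I'll finish the raise and put finger A in the carton's line.

Call:
move_arm:
  rows:
    - [[0.004, 0.001, 0.001], [0, -0.03, 0], 0]
    - [[0.009, 0.002, 0.002], [0, -0.07, 0], 0]
    - [[0.014, 0.003, 0.004], [0, -0.11, 0], 0]
    - [[0.019, 0.004, 0.006], [0, -0.15, 0], 0]
    - [[0.024, 0.005, 0.008], [0, -0.18, 0], 0]
    - [[0.028, 0.006, 0.009], [0, -0.2, 0], 0]
    - [[0.028, 0.009, 0.011], [0, -0.2, 0], 0]
    - [[0.029, 0.013, 0.012], [0, -0.2, 0], 0]
    - [[0.029, 0.013, 0.012], [0, -0.2, 0], 0]

```text
time_s: 8.53
tcp_pos: [533.0, 5.6, 88.5]
tool_rot: [0.349, 0.653, 0.671, 0.026]
force: [-15.0, -4.0, -0.3]
opening: 1.001
```

Run:
```python
from h import *
st(); corners(*cur()); snap("8",(290,180),(240,210),150,112,5)
p,C=cur(); jy=Rz(jig[2])@[0,1,0]; jx=Rz(jig[2])@[1,0,0]
print("per mm -y",C.T@(-jy)/500,"x",C.T@jx/500,"z",C[2]/500)
```

```text
t 8.53 q [0.051, 0.265, -0.902, -0.164, -0.464, -0.113] tcp [533.    5.6  88.5] jig [-24.6  59.5  88.5] F [-15.   -4.   -0.3] M [-0.01  2.27 -2.16] op 1.0
Rjig [[0.248, 0.871, 0.424], [0.865, -0.003, -0.501], [-0.435, 0.491, -0.754]]
 A in-lo [1.8, 66.3, 19.4] in-up [21.0, 66.2, 30.2] out-lo [5.4, 78.8, 13.0] | B in-lo [-19.3, -7.3, 56.4] in-up [-0.1, -7.3, 67.2] out-up [-3.7, -19.9, 73.5] out-up-30 [-16.4, -4.8, 96.1]
per mm -y [-1.73079962e-03  5.52624811e-06  1.00214876e-03] x [0.00049675 0.00174172 0.00084833] z [-0.00087039  0.00098305 -0.00150865]
```

View pics/scene8.png

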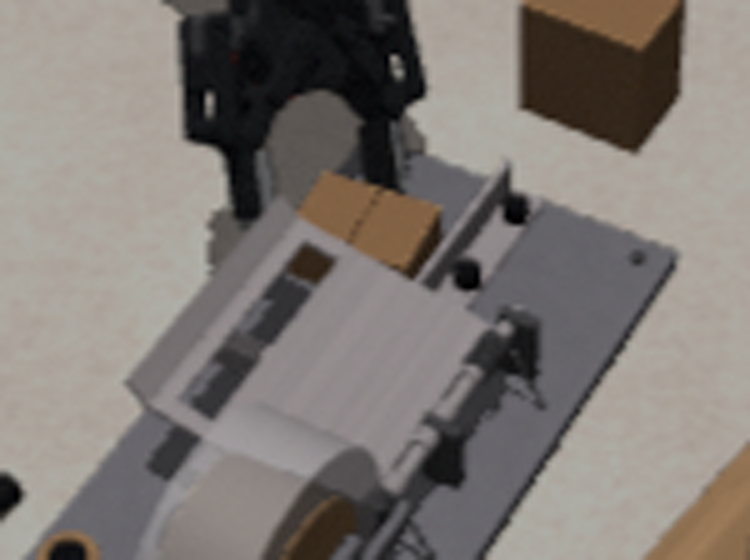

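View pics/top8.png

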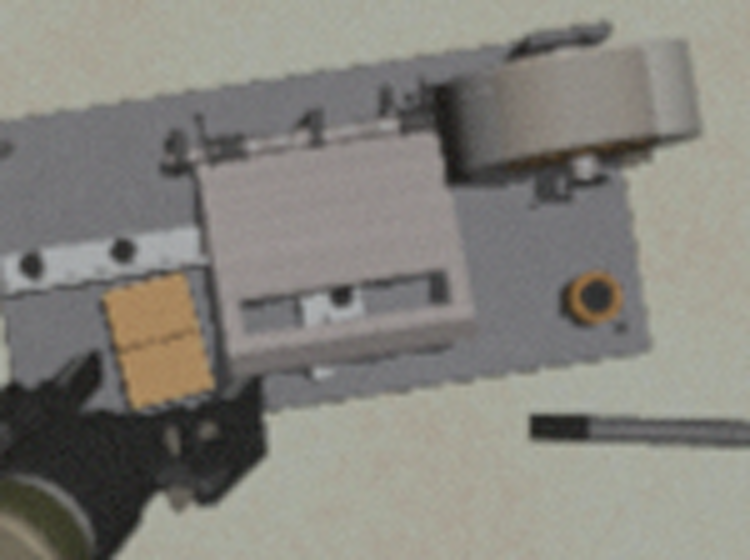

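```bash
cat >> h.py <<'E'
def theta_from(uvs,cam,sh):
    # uvs: list of (kind,y,uv); underside pts rel. pin
    c=dict(np.load(f"{cam}0.npz"))
    def P(kind,y,th):
        r={"lip":(-123.8,-5.6),"bend":(-111,-13.5)}[kind]
        return (115+r[0]*np.cos(th)+r[1]*np.sin(th)*1.0, y, 45.5+r[1]*np.cos(th)-r[0]*np.sin(th))
    f=least_squares(lambda t:np.concatenate([proj(c,tf(jig,[P(k,y,t[0])]))[0]+sh-uv for k,y,uv in uvs]),[.3])
    return f.x,f.fun
def dcmd(a,b):
    X0,C=pose(*a); X,R=pose(*b); print("shift",np.round(C.T@(X-X0)/500,4),"turn",np.round(Rn.from_matrix(C.T@R).as_rotvec()*4/np.pi,3))
E
python3 - <<'E'
from h import *; from fk import ik
print(theta_from([("lip",-130,(240+127/5,210+383/5))],"scene",(.7,1.0)))
print(theta_from([("lip",0,(240+283/5,210+200/5))],"scene",(.7,1.0)))
for v in((6,64,24,35),(6,1,24,35)):
    X,R=pose(*v); q,e,er=ik(X,R); print(v,np.round(q,2),round(e,1),round(er,1)); corners(X,R)
dcmd((7,67,22,30),(6,65,24,35))
E
```

```text
(array([0.35372461]), array([-0.25133195, -0.08023879]))
(array([0.32981525]), array([-1.10674166, -0.3592526 ]))
(6, 64, 24, 35) [ 0.1   0.34 -0.81 -0.15 -0.57 -0.07] 0.0 0.0
 A in-lo [6.0, 64.0, 24.0] in-up [25.1, 64.0, 35.0] out-lo [10.2, 75.9, 16.8] | B in-lo [-18.4, -5.6, 66.2] in-up [0.7, -5.6, 77.2] out-up [-3.5, -17.5, 84.4] out-up-30 [-15.8, -0.3, 105.7]
(6, 1, 24, 35) [-0.04  0.34 -0.85 -0.26 -0.49 -0.21] 0.0 0.0
 A in-lo [6.0, 1.0, 24.0] in-up [25.1, 1.0, 35.0] out-lo [10.2, 12.9, 16.8] | B in-lo [-18.4, -68.6, 66.2] in-up [0.7, -68.6, 77.2] out-up [-3.5, -80.5, 84.4] out-up-30 [-15.8, -63.3, 105.7]
shift [ 0.0051  0.0003 -0.0088] turn [ 0.    -0.111  0.   ]
```

Call:
move_arm:
  rows:
    - [[0.001, 0, -0.002], [0, -0.02, 0], 0]
    - [[0.002, 0, -0.004], [0, -0.05, 0], 0]
    - [[0.0035, 0, -0.006], [0, -0.08, 0], 0]
    - [[0.005, 0, -0.009], [0, -0.11, 0], 0]
    - [[0.005, 0, -0.009], [0, -0.11, 0], 0]

```text
time_s: 9.05
tcp_pos: [535.9, 11.1, 93.7]
tool_rot: [0.381, 0.653, 0.655, 0.002]
force: [-4.0, -4.1, -3.4]
opening: 1.003
```

Run:
```python
from h import *
st(); corners(*cur()); snap("9",(290,180),(240,210),150,112,5)
p,C=cur(); jy=Rz(jig[2])@[0,1,0]; jx=Rz(jig[2])@[1,0,0]
print("per mm -y",C.T@(-jy)/500,"x",C.T@jx/500,"z",C[2]/500)
```

```text
t 9.05 q [0.102, 0.289, -0.885, -0.165, -0.574, -0.07] tcp [535.9  11.1  93.7] jig [-20.7  64.5  93.7] F [-4.  -4.1 -3.4] M [ 0.4   1.09 -0.81] op 1.0
Rjig [[0.286, 0.866, 0.41], [0.82, -0.0, -0.572], [-0.496, 0.5, -0.71]]
 A in-lo [6.6, 65.0, 24.5] in-up [25.6, 65.0, 35.5] out-lo [10.7, 76.9, 17.3] | B in-lo [-17.8, -4.7, 66.6] in-up [1.3, -4.7, 77.6] out-up [-2.9, -16.6, 84.8] out-up-30 [-15.2, 0.6, 106.1]
per mm -y [-1.64106078e-03  6.84437850e-07  1.14320559e-03] x [0.00057207 0.00173207 0.00082017] z [-0.00098977  0.00099997 -0.00142141]
```

View pics/scene9.png

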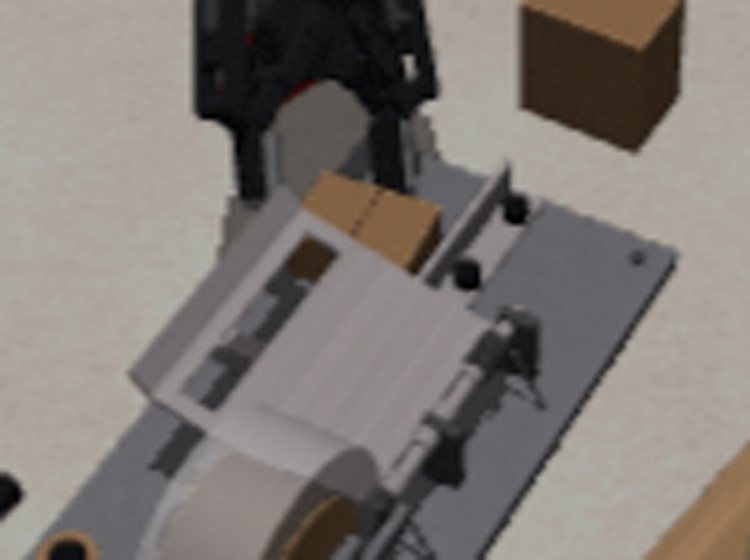

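View pics/top9.png

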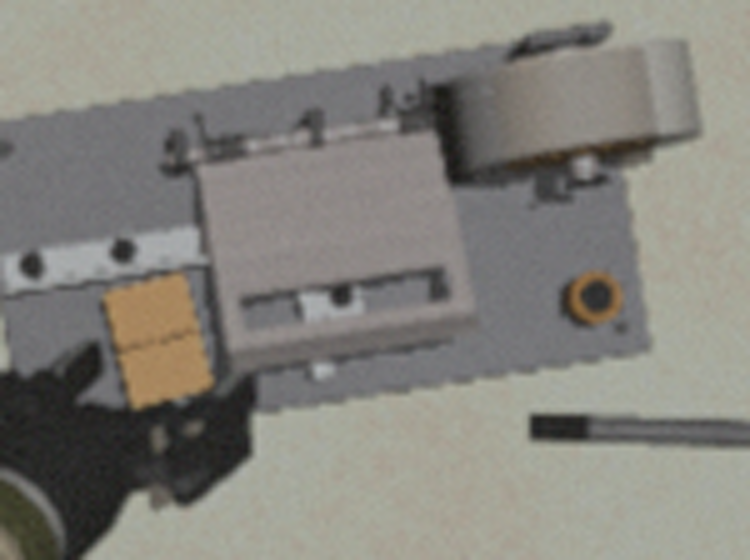

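The flap is at about 0.4 rad with a 6.6 N load, and the carton is free. Next is the push towards –y, starting with 33 mm.

Call:
move_arm:
  rows:
    - [[-0.002, 0, 0.0014], [0, 0, 0], 0]
    - [[-0.006, 0, 0.0042], [0, 0, 0], 0]
    - [[-0.011, 0, 0.0077], [0, 0, 0], 0]
    - [[-0.016, 0, 0.0111], [0, 0, 0], 0]
    - [[-0.021, 0, 0.0146], [0, 0, 0], 0]
    - [[-0.026, 0, 0.0181], [0, 0, 0], 0]
    - [[-0.031, 0, 0.0216], [0, 0, 0], 0]
    - [[-0.036, 0, 0.0251], [0, 0, 0], 0]
    - [[-0.041, 0, 0.0286], [0, 0, 0], 0]
    - [[-0.046, 0, 0.032], [0, 0, 0], 0]
    - [[-0.051, 0, 0.0355], [0, 0, 0], 0]
    - [[-0.054, 0, 0.0376], [0, 0, 0], 0]

```text
time_s: 10.15
tcp_pos: [540.2, -20.8, 92.9]
tool_rot: [0.379, 0.653, 0.656, 0.003]
force: [-8.6, 5.7, -2.0]
opening: 0.999
```

Run:
```python
from h import *
st(); corners(*cur()); snap("10",(290,180),(240,210),150,112,5)
```

```text
t 10.15 q [0.026, 0.285, -0.906, -0.221, -0.529, -0.146] tcp [540.2 -20.8  92.9] jig [-21.9  32.3  92.9] F [-8.6  5.7 -2. ] M [ 1.19  1.39 -0.56] op 1.0
Rjig [[0.284, 0.867, 0.41], [0.822, 0.0, -0.57], [-0.494, 0.498, -0.712]]
 A in-lo [5.2, 33.0, 23.7] in-up [24.3, 33.0, 34.7] out-lo [9.3, 45.0, 16.6] | B in-lo [-18.9, -36.8, 65.7] in-up [0.2, -36.8, 76.7] out-up [-3.9, -48.7, 83.8] out-up-30 [-16.2, -31.6, 105.2]
```

View pics/scene10.png

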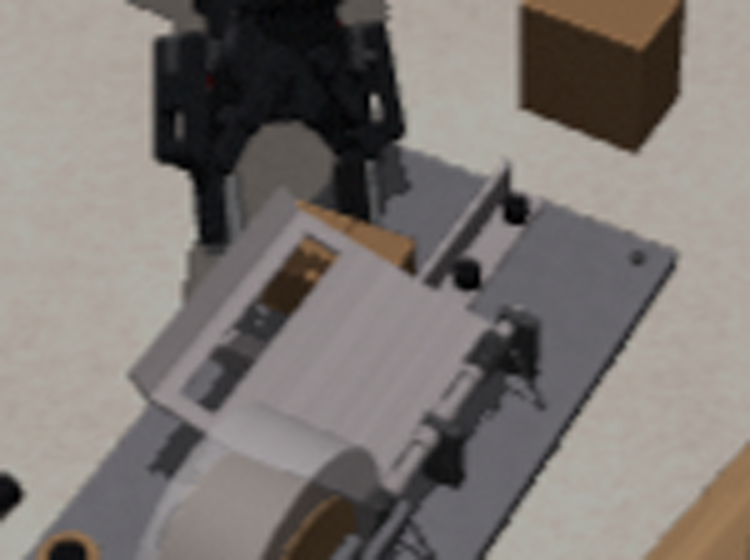

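View pics/top10.png

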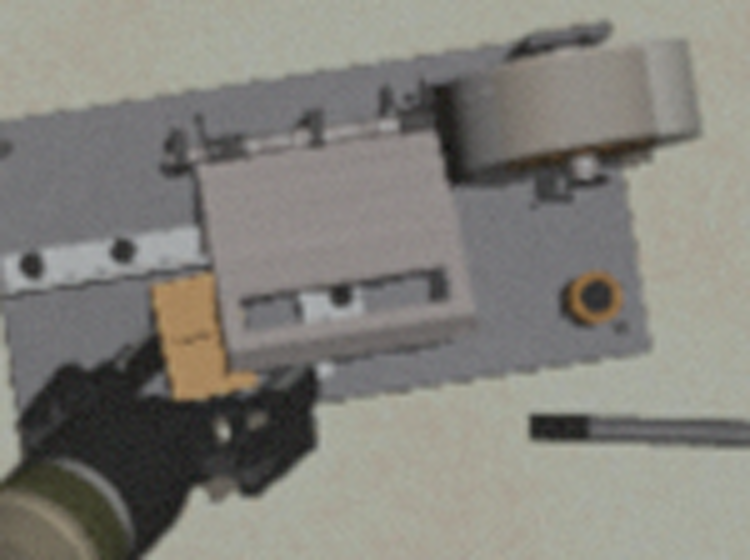

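The carton has moved about 25 mm and is sliding under the raised flap, with the flap clear of it. The carton's trailing edge shows at (153,285)–(177,400) in the top crop. I'll continue towards the stop.

Call:
move_arm:
  rows:
    - [[-0.002, 0, 0.0014], [0, 0, 0], 0]
    - [[-0.006, 0, 0.0042], [0, 0, 0], 0]
    - [[-0.011, 0, 0.0077], [0, 0, 0], 0]
    - [[-0.016, 0, 0.0111], [0, 0, 0], 0]
    - [[-0.021, 0, 0.0146], [0, 0, 0], 0]
    - [[-0.026, 0, 0.0181], [0, 0, 0], 0]
    - [[-0.031, 0, 0.0216], [0, 0, 0], 0]
    - [[-0.035, 0, 0.0244], [0, 0, 0], 0]
    - [[-0.039, 0, 0.0272], [0, 0, 0], 0]
    - [[-0.043, 0, 0.03], [0, 0, 0], 0]
    - [[-0.046, 0, 0.032], [0, 0, 0], 0]
    - [[-0.048, 0, 0.0334], [0, 0, 0], 0]

```text
time_s: 11.25
tcp_pos: [544.9, -49.6, 92.8]
tool_rot: [0.379, 0.653, 0.656, 0.002]
force: [-7.5, 3.3, -1.0]
opening: 1.0
```

Run:
```python
from h import *
st(); corners(*cur()); snap("11",(290,180),(240,210),150,112,5)
```

```text
t 11.25 q [-0.041, 0.286, -0.917, -0.263, -0.491, -0.208] tcp [544.9 -49.6  92.8] jig [-22.2   3.1  92.8] F [-7.5  3.3 -1. ] M [ 1.18  1.5  -0.62] op 1.0
Rjig [[0.284, 0.867, 0.409], [0.822, 0.0, -0.57], [-0.494, 0.498, -0.712]]
 A in-lo [4.9, 3.9, 23.6] in-up [24.0, 3.9, 34.5] out-lo [9.0, 15.8, 16.4] | B in-lo [-19.2, -66.0, 65.6] in-up [-0.1, -66.0, 76.5] out-up [-4.2, -77.9, 83.7] out-up-30 [-16.5, -60.8, 105.1]
```

View pics/scene11.png

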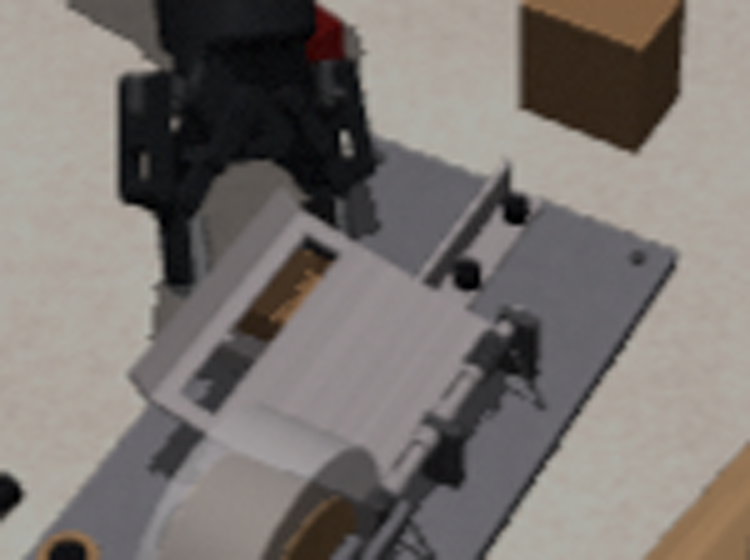

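View pics/top11.png

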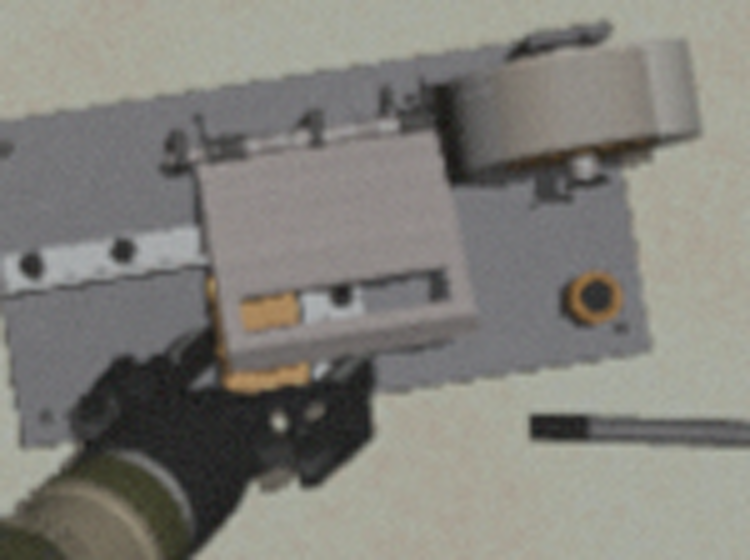

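The carton's right edge is at (300,310) in the top crop, next to the light stop block that starts around (304,305). I'll press on gently until the force rises.

Call:
move_arm:
  rows:
    - [[-0.0016, 0, 0.0011], [0, 0, 0], 0]
    - [[-0.0033, 0, 0.0023], [0, 0, 0], 0]
    - [[-0.005, 0, 0.0035], [0, 0, 0], 0]
    - [[-0.005, 0, 0.0035], [0, 0, 0], 0]

```text
time_s: 11.68
tcp_pos: [545.5, -52.1, 92.8]
tool_rot: [0.379, 0.653, 0.656, 0.003]
force: [-9.6, 7.7, -0.2]
opening: 1.001
```

Call:
move_arm:
  rows:
    - [[-0.0016, 0, 0.0011], [0, 0, 0], 0]
    - [[-0.0033, 0, 0.0023], [0, 0, 0], 0]
    - [[-0.0033, 0, 0.0023], [0, 0, 0], 0]

```text
time_s: 11.93
tcp_pos: [545.7, -52.8, 92.7]
tool_rot: [0.378, 0.653, 0.657, 0.004]
force: [-13.4, 14.9, 4.0]
opening: 1.001
```

Run:
```python
from h import *
st(); corners(*cur()); snap("12",(290,180),(240,210),150,112,5)
```

```text
t 11.93 q [-0.05, 0.285, -0.919, -0.269, -0.481, -0.217] tcp [545.7 -52.8  92.7] jig [-22.   -0.1  92.7] F [-13.4  14.9   4. ] M [ 2.41  1.25 -0.44] op 1.0
Rjig [[0.282, 0.866, 0.412], [0.824, 0.001, -0.566], [-0.491, 0.499, -0.714]]
 A in-lo [5.2, 0.9, 23.6] in-up [24.3, 1.0, 34.5] out-lo [9.3, 12.9, 16.4] | B in-lo [-18.7, -69.1, 65.3] in-up [0.3, -69.1, 76.3] out-up [-3.8, -81.0, 83.4] out-up-30 [-16.1, -64.0, 104.8]
```

View pics/top12.png

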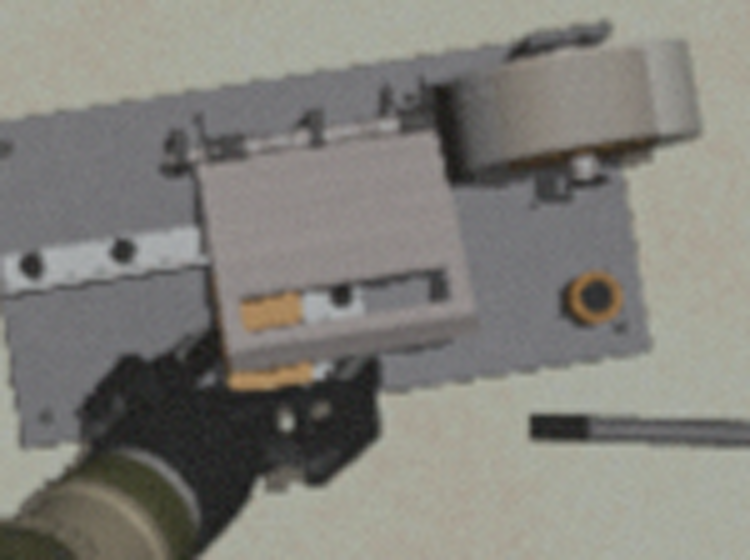

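Finger A is now at y≈0.9, where the carton should end at 1.0, and Fy has risen to 15 N, so the carton is against the stop. I'll press once more to square it, then look.

Call:
move_arm:
  rows:
    - [[-0.0016, 0, 0.0011], [0, 0, 0], 0]
    - [[-0.003, 0, 0.0021], [0, 0, 0], 0]
    - [[-0.003, 0, 0.0021], [0, 0, 0], 0]
    - [[-0.003, 0, 0.0021], [0, 0, 0], 0]

```text
time_s: 12.37
tcp_pos: [545.9, -53.3, 92.7]
tool_rot: [0.378, 0.652, 0.657, 0.005]
force: [-17.6, 20.4, 7.6]
opening: 1.0
```

Run:
```python
from h import *
st(); corners(*cur()); snap("13",(320,215),(270,240),75,56,10)
c=dict(np.load("top0.npz"))
im=cv2.imread("pics/top13.png")
L=[(-12,1,44),(52,1,44),(52,-44,44),(-12,-44,44)]
uv=(proj(c,tf(jig,L))+(.1,1.26)-(320,215)+.5)*10-.5
cv2.polylines(im,[np.int32(uv)],True,(0,0,255),1); cv2.imwrite("pics/top13o.png",im)
```

```text
t 12.37 q [-0.053, 0.285, -0.92, -0.271, -0.476, -0.221] tcp [545.9 -53.3  92.7] jig [-21.8  -0.6  92.7] F [-17.6  20.4   7.6] M [ 3.23  1.29 -0.14] op 1.0
Rjig [[0.28, 0.866, 0.414], [0.826, 0.002, -0.564], [-0.49, 0.5, -0.715]]
 A in-lo [5.4, 0.6, 23.5] in-up [24.4, 0.6, 34.5] out-lo [9.5, 12.6, 16.4] | B in-lo [-18.4, -69.6, 65.1] in-up [0.6, -69.5, 76.1] out-up [-3.4, -81.5, 83.2] out-up-30 [-15.8, -64.6, 104.6]
```

View pics/top13o.png

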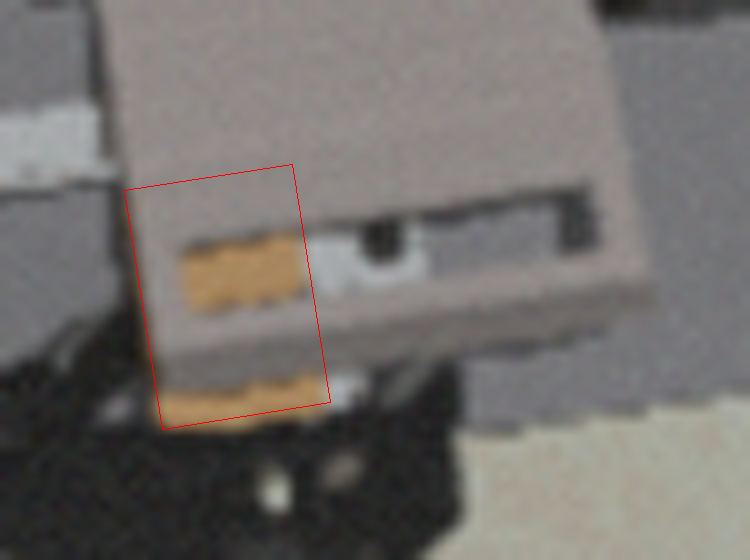

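View pics/scene13.png

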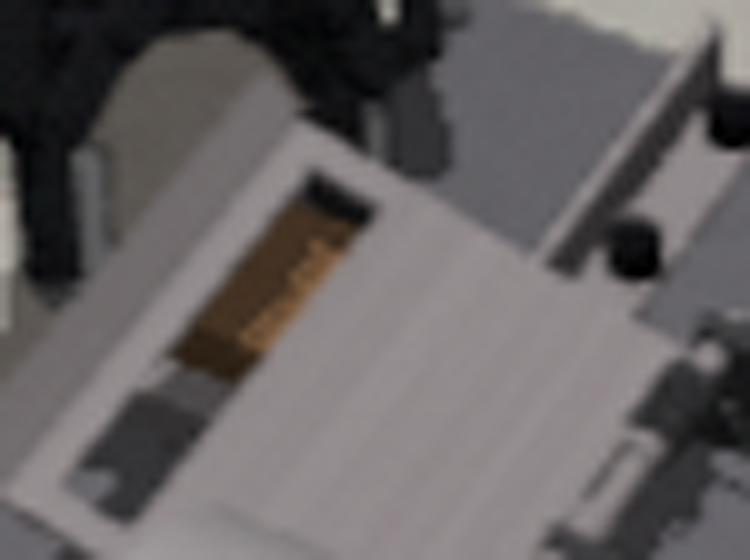

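The carton's edges coincide with the predicted outline at the stop (red), and its right edge runs parallel to the stop with no visible gap. So it is square and touching, and the flap is still up. Now I'll back finger A off a few mm and let the flap down gradually.

Call:
move_arm:
  rows:
    - [[0.003, 0, -0.0021], [0, 0, 0], 0]
    - [[0.007, 0, -0.0049], [0, 0, 0], 0]
    - [[0.011, 0, -0.0077], [0, 0, 0], 0]
    - [[0.0133, 0, -0.0093], [0, 0, 0], 0]
    - [[0.0133, 0, -0.0093], [0, 0, 0], 0]

```text
time_s: 12.88
tcp_pos: [546.3, -49.5, 94.2]
tool_rot: [0.381, 0.653, 0.654, 0.002]
force: [-4.5, -2.6, -3.2]
opening: 0.998
```

Run:
```python
from h import *
st(); corners(*cur())
print("to L1");plan(*pose(-5,4,30,21)); 
X0,C=pose(-5,4,30,21)
dcmd((-5,4,30,21),(-20,4,34,0)); dcmd((-20,4,34,0),(-21,4,17,0)); dcmd((-21,4,17,0),(-70,4,17,0))
```

```text
t 12.88 q [-0.039, 0.286, -0.914, -0.262, -0.495, -0.205] tcp [546.3 -49.5  94.2] jig [-20.8   3.1  94.2] F [-4.5 -2.6 -3.2] M [ 0.53  1.22 -0.86] op 1.0
Rjig [[0.288, 0.866, 0.41], [0.819, -0.001, -0.573], [-0.496, 0.501, -0.71]]
 A in-lo [6.5, 3.5, 25.1] in-up [25.5, 3.5, 36.1] out-lo [10.7, 15.4, 17.9] | B in-lo [-17.9, -66.1, 67.2] in-up [1.1, -66.2, 78.2] out-up [-3.1, -78.0, 85.4] out-up-30 [-15.4, -60.8, 106.7]
to L1
shift [-0.037 -0.015  0.007] turn [ 0.     0.311 -0.001] rows 2.0
shift [-0.0452 -0.022   0.018 ] turn [ 0.     0.467 -0.   ]
shift [ 0.     -0.0187  0.0284] turn [0. 0. 0.]
shift [-0.     -0.0849 -0.049 ] turn [0. 0. 0.]
```

Call:
move_arm:
  rows:
    - [[-0.003, -0.001, 0.0005], [0, 0.025, 0], 0]
    - [[-0.008, -0.003, 0.0015], [0, 0.067, 0], 0]
    - [[-0.014, -0.0055, 0.0025], [0, 0.118, 0], 0]
    - [[-0.02, -0.008, 0.004], [0, 0.168, 0], 0]
    - [[-0.026, -0.0105, 0.005], [0, 0.218, 0], 0]
    - [[-0.032, -0.013, 0.006], [0, 0.269, 0], 0]
    - [[-0.036, -0.0146, 0.007], [0, 0.302, 0], 0]
    - [[-0.037, -0.015, 0.007], [0, 0.31, 0], 0]

```text
time_s: 13.55
tcp_pos: [537.9, -67.7, 96.3]
tool_rot: [0.297, 0.648, 0.696, 0.082]
force: [-5.3, 2.8, -2.7]
opening: 1.003
```

Run:
```python
from h import *
st(); corners(*cur()); snap("14",(290,180),(240,210),150,112,5)
print("L2");plan(*pose(-20,4,34,0))
```

```text
t 13.55 q [-0.206, 0.202, -0.921, -0.161, -0.159, -0.328] tcp [537.9 -67.7  96.3] jig [-32.2 -13.5  96.3] F [-5.3  2.8 -2.7] M [ 0.89  1.49 -0.18] op 1.0
Rjig [[0.178, 0.866, 0.466], [0.935, -0.001, -0.355], [-0.307, 0.499, -0.81]]
 A in-lo [-6.1, 4.9, 29.2] in-up [12.9, 4.9, 40.2] out-lo [-3.5, 18.5, 24.7] | B in-lo [-21.3, -74.5, 55.3] in-up [-2.2, -74.5, 66.3] out-up [-4.8, -88.1, 70.7] out-up-30 [-18.8, -77.4, 95.0]
L2
shift [-0.047 -0.019  0.018] turn [-0.001  0.463 -0.001] rows 2.9
```

View pics/scene14.png

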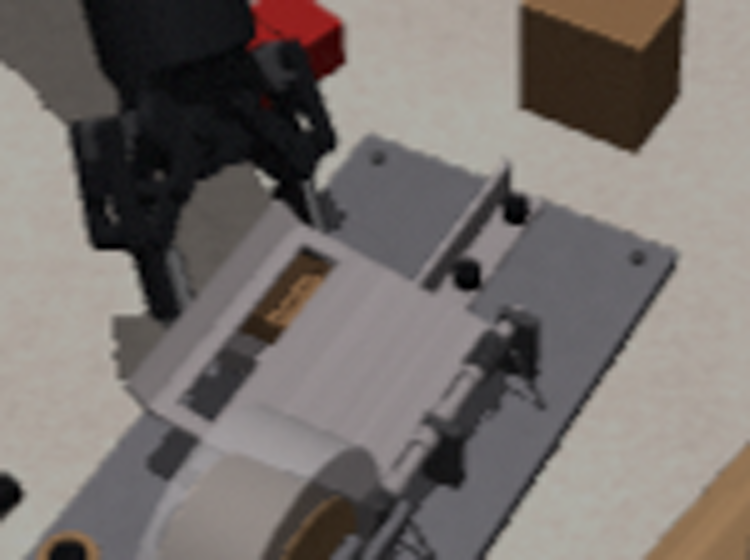

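Call:
move_arm:
  rows:
    - [[-0.003, -0.001, 0.001], [0, 0.03, 0], 0]
    - [[-0.008, -0.003, 0.003], [0, 0.08, 0], 0]
    - [[-0.014, -0.0055, 0.005], [0, 0.138, 0], 0]
    - [[-0.02, -0.008, 0.0075], [0, 0.197, 0], 0]
    - [[-0.026, -0.0105, 0.01], [0, 0.256, 0], 0]
    - [[-0.032, -0.013, 0.012], [0, 0.315, 0], 0]
    - [[-0.038, -0.0154, 0.0145], [0, 0.374, 0], 0]
    - [[-0.043, -0.0174, 0.0165], [0, 0.424, 0], 0]
    - [[-0.0465, -0.0188, 0.018], [0, 0.458, 0], 0]
    - [[-0.047, -0.019, 0.018], [0, 0.463, 0], 0]

```text
time_s: 14.48
tcp_pos: [530.9, -92.6, 89.1]
tool_rot: [0.163, 0.624, 0.738, 0.197]
force: [-12.2, 4.4, -3.6]
opening: 0.999
```

Run:
```python
from h import *
st(); corners(*cur()); snap("15",(290,180),(240,210),150,112,5)
print("L3");plan(*pose(-21,4.5,17,0))
```

```text
t 14.48 q [-0.446, 0.22, -0.818, 0.101, 0.293, -0.549] tcp [530.9 -92.6  89.1] jig [-43.3 -36.9  89.1] F [-12.2   4.4  -3.6] M [0.69 2.55 0.18] op 1.0
Rjig [[0.002, 0.87, 0.493], [1.0, -0.005, 0.004], [0.006, 0.493, -0.87]]
 A in-lo [-23.1, 5.9, 31.7] in-up [-4.0, 5.8, 42.6] out-lo [-23.1, 20.4, 31.8] | B in-lo [-23.3, -79.1, 31.3] in-up [-4.2, -79.2, 42.1] out-up [-4.2, -93.7, 42.0] out-up-30 [-19.0, -93.8, 68.1]
L3
shift [-0.003 -0.011  0.027] turn [-0.01  -0.003 -0.006] rows 0.4
```

View pics/scene15.png

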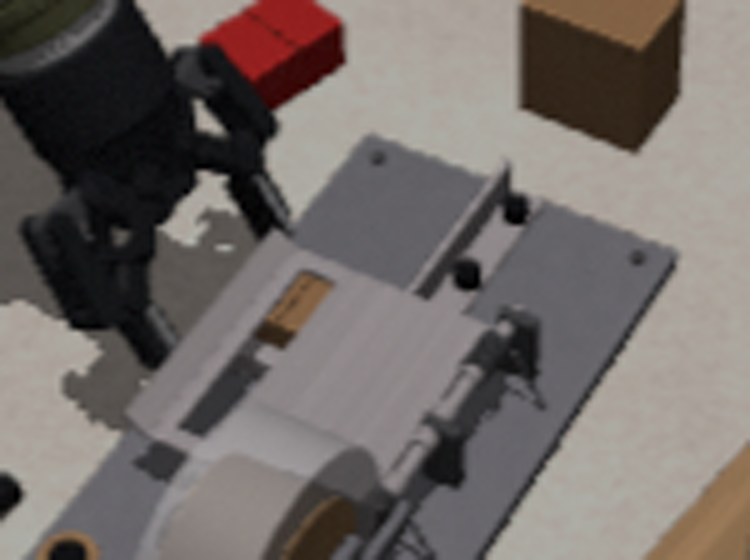

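View pics/top15.png

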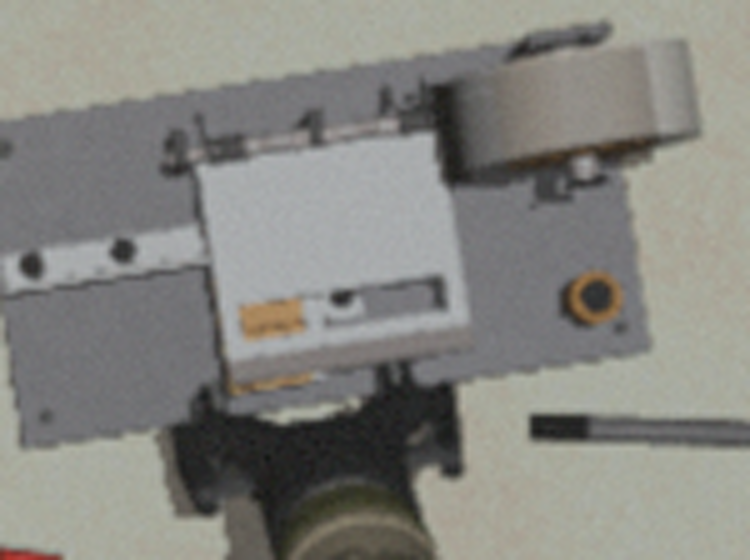

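The flap is almost down on the carton, and B still carries it lightly. I'll lower the last millimetres and then draw straight out.

Call:
move_arm:
  rows:
    - [[0, -0.003, 0.005], [0, 0, 0], 0]
    - [[0, -0.007, 0.011], [0, 0, 0], 0]
    - [[0, -0.012, 0.019], [0, 0, 0], 0]
    - [[0, -0.016, 0.025], [0, 0, 0], 0]
    - [[0, -0.016, 0.025], [0, 0, 0], 0]

```text
time_s: 15.0
tcp_pos: [536.0, -94.8, 78.1]
tool_rot: [0.169, 0.622, 0.738, 0.198]
force: [-0.3, -0.2, -1.3]
opening: 0.999
```

Run:
```python
from h import *
st(); corners(*cur()); snap("16",(290,180),(240,210),150,112,5)
```

```text
t 15.0 q [-0.446, 0.248, -0.83, 0.048, 0.292, -0.55] tcp [536.  -94.8  78.1] jig [-38.6 -39.8  78.1] F [-0.3 -0.2 -1.3] M [-0.03  0.72 -0.09] op 1.0
Rjig [[0.001, 0.864, 0.503], [1.0, 0.001, -0.004], [-0.004, 0.503, -0.864]]
 A in-lo [-17.9, 2.4, 20.6] in-up [1.1, 2.5, 31.6] out-lo [-17.9, 16.9, 20.5] | B in-lo [-18.0, -82.6, 20.9] in-up [1.0, -82.5, 31.9] out-up [1.0, -97.0, 32.0] out-up-30 [-14.1, -96.9, 57.9]
```

View pics/scene16.png

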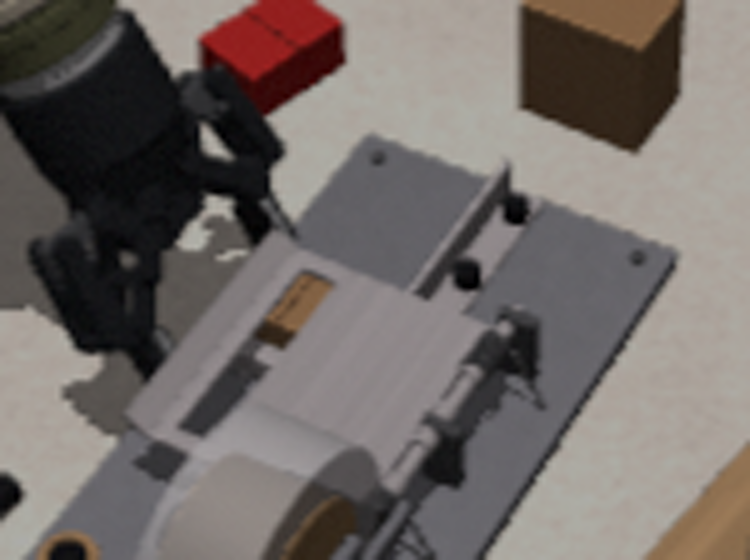

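Call:
move_arm:
  rows:
    - [[0.002, -0.004, -0.002], [0, 0, 0], 0]
    - [[0.004, -0.015, -0.008], [0, 0, 0], 0]
    - [[0.004, -0.03, -0.017], [0, 0, 0], 0]
    - [[0.004, -0.05, -0.029], [0, 0, 0], 0]
    - [[0.004, -0.07, -0.041], [0, 0, 0], 0]
    - [[0.004, -0.082, -0.05], [0, 0, 0], 0]
    - [[0.004, -0.08, -0.065], [0, 0, 0], 0]
    - [[0.004, -0.065, -0.09], [0, 0, 0], 0]
    - [[0.004, -0.05, -0.115], [0, 0, 0], 0]
    - [[0.004, -0.04, -0.13], [0, 0, 0], 0]
    - [[0.004, -0.04, -0.13], [0, 0, 0], 0]

```text
time_s: 16.02
tcp_pos: [486.6, -101.4, 126.6]
tool_rot: [0.17, 0.622, 0.738, 0.198]
force: [-0.3, -0.2, -0.0]
opening: 1.002
```

Run:
```python
from h import *
st(); corners(*cur()); snap("17",(300,195),(250,215),125,93,6)
c=dict(np.load("top0.npz"))
im=cv2.imread("pics/top17.png")
L=[(-12,1,44),(52,1,44),(52,-44,44),(-12,-44,44)]
uv=(proj(c,tf(jig,L))+(.1,1.26)-(300,195)+.5)*6-.5
cv2.polylines(im,[np.int32(uv)],True,(0,0,255),1); cv2.imwrite("pics/top17o.png",im)
```

```text
t 16.02 q [-0.516, 0.078, -0.867, 0.199, 0.321, -0.616] tcp [ 486.6 -101.4  126.6] jig [-88.4 -38.  126.6] F [-0.3 -0.2 -0. ] M [-0.07  0.39  0.03] op 1.0
Rjig [[0.002, 0.863, 0.505], [1.0, 0.001, -0.005], [-0.005, 0.505, -0.863]]
 A in-lo [-67.6, 4.2, 69.0] in-up [-48.6, 4.2, 80.1] out-lo [-67.6, 18.7, 68.9] | B in-lo [-67.7, -80.8, 69.5] in-up [-48.7, -80.8, 80.6] out-up [-48.8, -95.3, 80.6] out-up-30 [-63.9, -95.1, 106.5]
```

View pics/top17o.png

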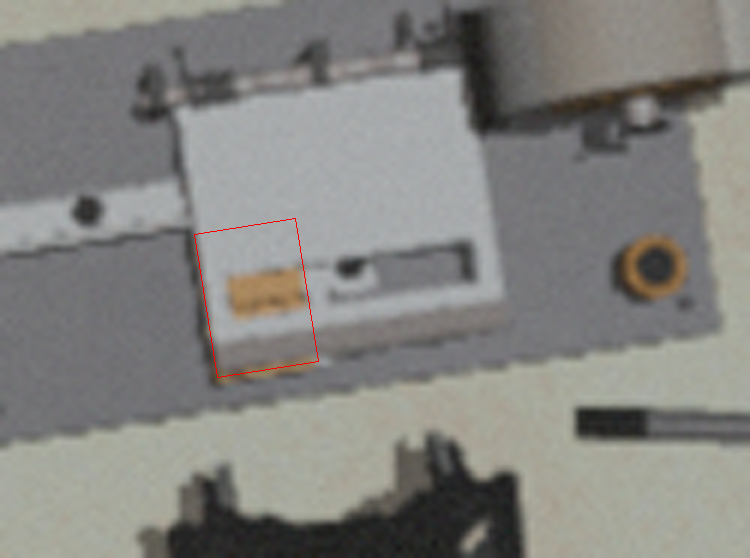

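View pics/scene17.png

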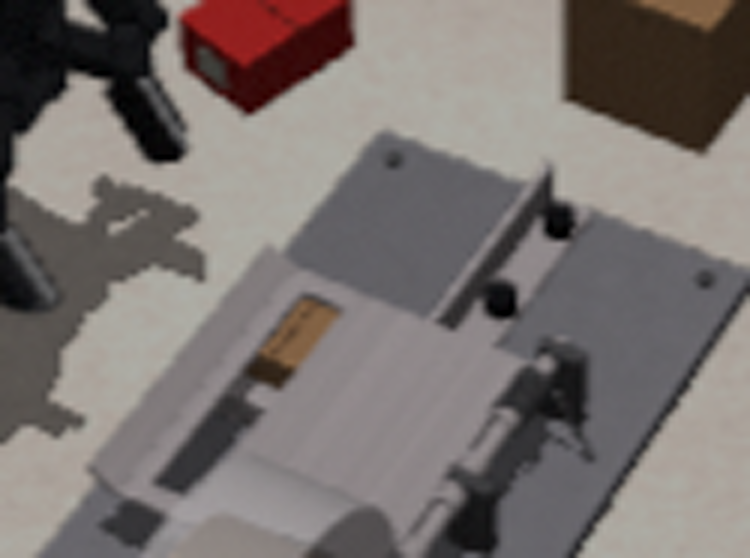

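View pics/scene17_full.png

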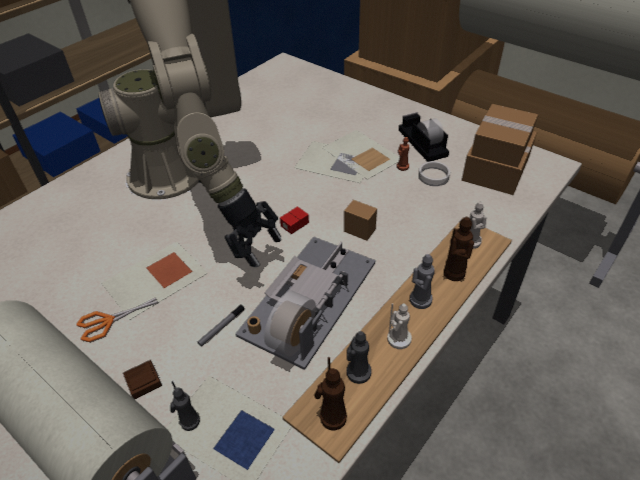

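The hand is clear. The carton sits in its predicted outline against the stop, (300,270)–(318,360) in the top crop, and the flap lies flat on it. The bystanders look unmoved.

Run:
```python
from h import *
print(ctrl.sign_off()); st()
```

```text
the job is handed in; nothing more can be done
None
the job is handed in; nothing more can be done
```

The carton is against the end stop with the flap clamping it, and I handed the job in at about 16 s of the 48 s allowed; sign-off reported no verdict.

**What I did:** One finger hooked the flap's near lip and held it up at about 0.35–0.4 rad. The other finger pushed the carton along under the flap. At the stop, the pushing finger was at y = 0.9 mm (1.0 expected) and the push force rose to about 20 N. I then backed that finger off, let the flap down gradually onto the carton and drew the hand out to the front.

**Last checks:**
- **Carton:** it lies within its predicted outline at the stop. Just before I let the flap down, its edge was parallel to the stop with no visible gap.
- **Flap:** it lies flat on the carton.
- **Robot:** it was touching nothing, with forces near 0 N.
- **Bystanders:** the other things on the bench, including the red look-alike, looked unmoved. I judged this by eye, not by measurement.

**What went less smoothly:**
- **Approach:** one move ran into the limit of joint 3, with about a 100 N wrist-force reading in free air (limit 120 N), so I went slower from there.
- **Lifting:** the lifting finger jammed sideways on the lip a few times, at up to about 23 N, before I changed the angle.
- **Camera fit:** it was off by about 1 pixel per camera, which I corrected for, so positions are good to roughly 2–3 mm.

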